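# Fill the spare-parts kit tray

## Robot

A 6-joint arm with a two-finger parallel gripper is mounted at the origin on the work surface; the furniture and walls round the work are solid. World frame = base frame: x ahead of the robot, y to its left, z up, the work surface at z = 0. Lengths are in m, angles in rad, forces in N, time in s.
With the tool pointing down it reaches from about 0.4 to 0.925 m from the base axis. Payload 3.4 kg.
Tool frame: the origin (TCP) lies on the front face of the gripper's body, between the roots of the fingers; the fingertips stand 73 mm ahead of it and the grasp point (between the pads) lies 54 mm ahead of it; z points along the fingers, x is the direction in which the jaws open and shut, and the axes are right-handed (so a half turn about z gives the same grasp; the last joint's range is limited). The gripper opens to 85 mm and grips with 20 to 120 N. Pads are 22 mm wide; open, the fingers measure 114 mm over their backs; the gripper's body (76 mm by 85 mm) begins 54 mm behind the grasp point. The pads swing forward as they close: fully open they stand 13 mm farther back than shut.
Start: joints at [-1.335, 0.307, 1.506, -0, 1.328, -0.073], TCP at [0.175, -0.548, 0.304] pointing down, gripper open.
Joint ranges: [-3.12, 3.12], [-1.05, 2.28], [0.14, 2.33], [-1.42, 4.57], [0.1, 2.73], [-2.68, 2.68]. Speed limits (rad/s): [2.57, 2.57, 3.14, 3.14, 3.14, 3.14].

## Interface

Orientations are given as a rotation vector (axis times angle).
In Python, from cell import state, capture, hand_in gives the robot as it stands.
- The arm moves only by the tool arm_command, never from a script. Its arguments are lists of equal length, an entry for each row: "claw": the finger opening in cm, from 0 to 8.54; "offset": the shift along the tool's x, y, z in cm, a list of three; "turn": the turn, a rotation vector about the tool's x, y, z in rad, a list of three. In form: {"claw": [claw, ...], "offset": [[dx, dy, dz], ...], "turn": [[wx, wy, wz], ...]}. A call has exactly 5 rows; each row shifts and turns the commanded pose from where the row before left it, along the tool's axes as they then stand; what a row does not reach is not made up. A row lasts 1/10 s, in which the tool goes at most 50 mm and 8.59 degrees, less where a joint would pass 70% of its speed; a pose out of reach is approached as far as the arm can. A call with a gripper value outside its range is refused whole. The fingers move at their own pace and stop on an object; "force" is the grip in N (left out, the last holds). Time passes only in rows, so rows that do not move let the fingers close, or fill a call up. It gives the time, the measured TCP pose, the force and the opening at its end, in the units of the state.
- state(): the state, without advancing time (a new reading comes with each control period).
- capture(name): name is "scene" or "top" or "wrist"; returns a dict with "image" (384x512x3 uint8, red, green, blue), "vertical_fov" (degrees; the focal length in pixels is half the picture's height over the tangent of half this angle, whatever the lens; pixels are square), "cx", "cy" (the principal point, pixels), "R" (3x3) and "t" (3): a world point X has camera coordinates R X + t; the wrist camera has in their place "T_tool_cam" (4x4, takes a point from camera to tool coordinates, whose origin is the TCP and whose axes are the tool frame's). Camera axes: x right, y down, z forward; pixel columns grow to the right and rows downward; lengths in m; the calibration is good to about 2 mm. A picture is of the moment at which its call begins: read the wrist's pose just before it. There is no depth.
- hand_in(): hands the job in, once; it reports no verdict.
The state is a dict: "time_s": time; "q": joint angles; "qvel": joint speeds; "effort": joint torques, N m; "tcp_pos": TCP position; "tcp_rot": TCP orientation; "contact_force": force on the tool from outside, world axes, zero at the start; "torque": the same for the moment, N m; "width": finger opening in m.
Only numpy, scipy, OpenCV 4.12 (cv2) and the standard library are available. Lean on these libraries where they do the work, as an engineer would, in place of code of your own. Each camera call takes 0.05 s, during which the arm holds its last target. There are 200 camera calls.

## Task

Fill the grey spare-parts kit tray: stand the wide grey module upright in the wide slot, the narrow grey module upright in the narrow slot, and one green battery cell upright in each of the two round wells, all sitting down on the yellow pocket floors. The green module and the blue battery cells belong to another order; leave them standing where they are. (The similar modules and cells in the desk corner behind the robot are shelf stock and play no part.)

Things in the scene. Friction and masses are not known exactly. Their poses are not given: they have to be found in the camera images.
- module_wide: The wide grey module for a control cabinet rail, grey, 88 x 36 x 58 mm (x, y, z), standing upright on the desk. It is a block 42 mm high with a stepped-up middle part, 44 mm long and of the full 36 mm thickness, on top of it (z 42 to 58 mm). Origin: centre of the underside; x along its 88 mm length, y across its thickness, z up. Grip it across y by the raised middle part. Mass about 0.1 kg.
- module_narrow: The narrow grey module for a control cabinet rail, grey, 88 x 18 x 58 mm (x, y, z), standing upright on the desk. It is a block 42 mm high with a stepped-up middle part, 44 mm long and of the full 18 mm thickness, on top of it (z 42 to 58 mm). Origin: centre of the underside; x along its 88 mm length, y across its thickness, z up. Grip it across y by the raised middle part. Mass about 0.1 kg.
- module_green: The green module for a control cabinet rail, green, 88 x 22 x 58 mm (x, y, z), standing upright on the desk. It is a block 42 mm high with a stepped-up middle part, 44 mm long and of the full 22 mm thickness, on top of it (z 42 to 58 mm). Origin: centre of the underside; x along its 88 mm length, y across its thickness, z up. Grip it across y by the raised middle part. Mass about 0.1 kg. Of another order.
- green_cell_1: Green-sleeved round battery cell with a yellow band at the lower end, 15 mm diameter, 50 mm tall, standing on end on the desk. Origin: centre of the lower end; z up along the cell. Mass about 25 g; it tips over easily. The two green cells are alike.
- green_cell_2: Green-sleeved round battery cell with a yellow band at the lower end, 15 mm diameter, 50 mm tall, standing on end on the desk. Origin: centre of the lower end; z up along the cell. Mass about 25 g; it tips over easily. The two green cells are alike.
- blue_cell_1: Blue-sleeved round battery cell with a yellow band at the lower end, 15 mm diameter, 50 mm tall, standing on end on the desk. Origin: centre of the lower end; z up along the cell. Mass about 25 g; it tips over easily. Of another order.
- blue_cell_2: Blue-sleeved round battery cell with a yellow band at the lower end, 15 mm diameter, 50 mm tall, standing on end on the desk. Origin: centre of the lower end; z up along the cell. Mass about 25 g; it tips over easily. Of another order.
- insert_wide: Insert with the wide slot: one rectangular pocket 102 mm (x) by 50 mm (y), centred. Black plastic insert 112 x 80 x 26 mm (x, y, z), fixed in the grey tray. Origin: centre of its underside, 4 mm above the desk; x along the 112 mm, z up. Pocket 20 mm deep; yellow floor 6 mm above the origin (10 mm above the desk). The three inserts lie side by side, 81 mm apart along y, in any order.
- insert_narrow: Insert with the narrow slot: one rectangular pocket 102 mm (x) by 32 mm (y), centred. Black plastic insert 112 x 80 x 26 mm (x, y, z), fixed in the grey tray. Origin: centre of its underside, 4 mm above the desk; x along the 112 mm, z up. Pocket 20 mm deep; yellow floor 6 mm above the origin (10 mm above the desk). Tops of the inserts are 30 mm above the desk.
- insert_cells: Insert with two round wells of 29 mm diameter, centred at x = -26 mm and x = +26 mm, y = 0. Black plastic insert 112 x 80 x 26 mm (x, y, z), fixed in the grey tray. Origin: centre of its underside, 4 mm above the desk; x along the 112 mm, z up. Pocket 20 mm deep; yellow floor 6 mm above the origin (10 mm above the desk). The tray wall round the inserts is 31 mm high.
Things that resemble listed ones, but are neither listed nor needed, are in the scene too. Leave any red look-alike of the insert_wide alone.

How it is judged:
By the outcome, as a careful person would: the job done as asked, in the order asked, and still so for the second after the job is handed in, with the robot touching nothing.
It also fails if it takes over 115 s, if anything falls off the work surface, if the arm or the gripper's body presses on something with over 40 N, if the wrist force passes 120 N, or if a joint passes its speed limit or range.

## Working session

There is one attempt and no reset: what is moved stays moved. The work goes in short steps, Python scripts to look and compute and a tool call to move; the robot and the scene stay as the last step left them, time stands still between calls to the robot, and variables do not carry over. Pictures are saved under pics/ and viewed, on a budget of 14 in all, crops included, one or two more only if the job needs it, and the job is handed in when it is done.

Besides the shell and the picture viewer there is one more tool, called after "Emit:" in YAML: its name, and indented under it one key for each argument. arm_command: Moves the arm, as the interface text tells. Its arguments: {"type":"object","properties":{"claw":{"type":"array","items":{"type":"number"}},"offset":{"type":"array","items":{"type":"array","items":{"type":"number"}}},"turn":{"type":"array","items":{"type":"array","items":{"type":"number"}}},"force":{"type":"number"}},"required":["claw","offset","turn"]}

```bash
ls; mkdir -p pics; python3 - <<'E'
from cell import state,capture
import cv2,json
s=state();print(s)
for n in("scene","top"):
    c=capture(n);print(n,c["vertical_fov"],c["cx"],c["cy"],c["R"],c["t"])
    cv2.imwrite(f"pics/{n}0.png",cv2.resize(c["image"][:,:,::-1],None,fx=1.5,fy=1.5,interpolation=cv2.INTER_CUBIC))
    cv2.imwrite(f"{n}_raw0.png",c["image"][:,:,::-1])
E
```

```text
pics
{'time_s': 0.0, 'q': array([-1.33550429e+00,  3.07564982e-01,  1.50767902e+00, -6.34093825e-06,
        1.32842197e+00, -7.35187089e-02]), 'qvel': array([-1.26328367e-03,  1.26582048e-03, -1.14272098e-04,  3.66166732e-05,
       -3.87434000e-04, -5.11770317e-04]), 'effort': array([ 3.84906516e-04, -4.57550490e+01, -2.51918632e+01, -4.61326799e-04,
        1.35663495e-02, -1.44940384e-05]), 'tcp_pos': array([ 0.17459106, -0.54726515,  0.30298337]), 'tcp_rot': array([-2.53557469e+00,  1.85258019e+00,  2.48661378e-03]), 'contact_force': array([-0.45528016,  0.15836498, -0.06521409]), 'torque': array([-0.03310627,  0.02546265, -0.04326467]), 'width': 0.08503347607049346}
scene 54.87691506834787 254.1346387149622 196.26676422587516 [[-0.92098889 -0.38894486 -0.02239111]
 [-0.15388979  0.4159943  -0.89625146]
 [ 0.35790697 -0.82199187 -0.44298077]] [0.31687989 0.17277368 1.08686557]
top 49.4417775394537 254.96126516625083 193.98446002582506 [[-0.01637636 -0.99979996  0.01148285]
 [-0.98133609  0.01387108 -0.19179958]
 [ 0.19160193 -0.01440951 -0.98136694]] [-0.15951998  0.41883096  1.878553  ]
```

View pics/scene0.png

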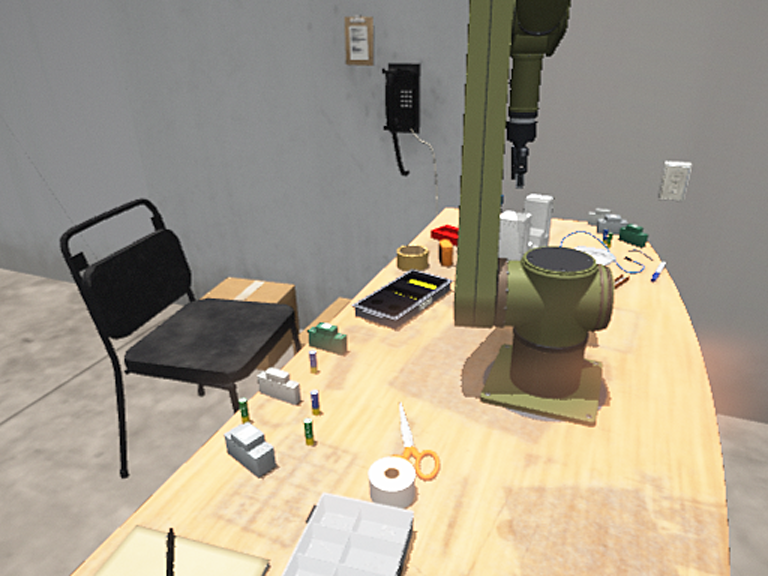

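View pics/top0.png

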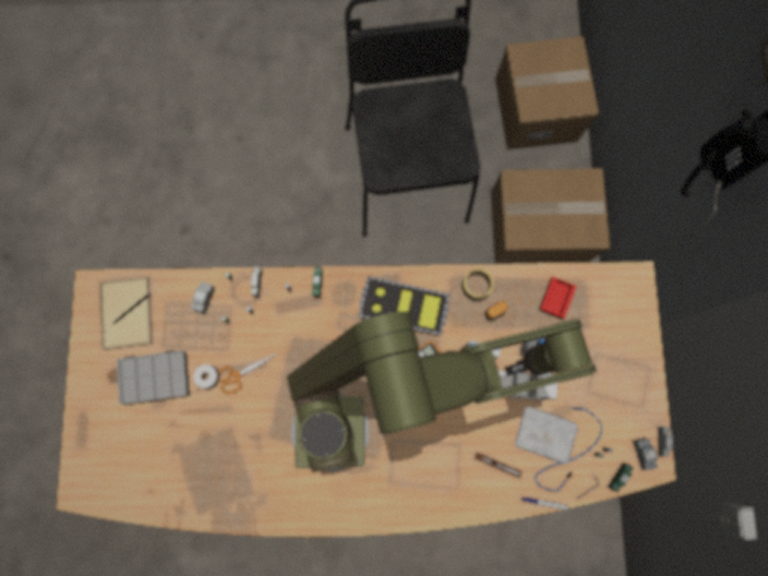

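The scene view (1.5x) shows the green cells at (244,410) and (308,430), the blue cells at (312,362) and (315,402), the wide grey module at (250,450), the narrow grey at (278,385), and the green module at (328,337). In the top view, the tray is at (405,305), with cell wells, narrow slot and wide slot from left to right. The wide grey is at (203,297), narrow grey at (255,281), green cells at (230,276) and (225,319), blue cells at (250,310) and (288,287).

Look-alikes are the shelf stock at top (640,455), the white grid box at (152,377), and the red tray at (558,297).

```bash
cat > h.py <<'E'
import numpy as np,cv2
from scipy.spatial.transform import Rotation as Ro
from cell import state,capture
def cam(c,s=None):
    f=c["image"].shape[0]/2/np.tan(np.radians(c["vertical_fov"])/2)
    K=np.array([[f,0,c["cx"]],[0,f,c["cy"]],[0,0,1]])
    if "R" in c: return K,np.array(c["R"]),np.array(c["t"])
    T=np.eye(4);T[:3,:3]=Ro.from_rotvec(s["tcp_rot"]).as_matrix();T[:3,3]=s["tcp_pos"]
    W=np.linalg.inv(T@np.array(c["T_tool_cam"]));return K,W[:3,:3],W[:3,3]
def ray(C,px,z):
    K,R,t=C;o=-R.T@t
    d=(R.T@np.linalg.inv(K)@np.c_[np.atleast_2d(px),np.ones(len(np.atleast_2d(px)))].T).T
    return o+d*((z-o[2])/d[:,2])[:,None]
def proj(C,X):
    K,R,t=C;p=K@(R@np.asarray(X)+t);return p[:2]/p[2]
def blobs(m,amin):
    out=[]
    for c in cv2.findContours(m.astype(np.uint8),cv2.RETR_EXTERNAL,cv2.CHAIN_APPROX_NONE)[0]:
        if cv2.contourArea(c)>=amin: out.append(c[:,0].astype(float))
    return out
def rect(C,px,z):
    w=ray(C,px,z)[:,:2];(c,wh,a)=cv2.minAreaRect((w*1000).astype(np.float32))
    if wh[0]<wh[1]: wh=wh[::-1];a+=90
    return np.round(c,1),np.round(wh,1),round((a+90)%180-90,1)   # mm, long axis deg
E
python3 - <<'E'
from h import *
c=capture("top");C=cam(c);im=c["image"];h=cv2.cvtColor(im,cv2.COLOR_RGB2HSV)
yel=(h[...,0]>26)&(h[...,0]<36)&(h[...,1]>150)&(h[...,2]>120); yel[:,:235]=0
for b in blobs(yel,8): print("yel",b.mean(0),rect(C,b,.010))
for n,u,z in [("wide",(203,297),.05),("narrow",(255,281),.05),("green",(317,281),.05),("g1",(230,276),.05),("g2",(225,319),.05),("b1",(250,310),.05),("b2",(288,287),.05)]:
    print(n,ray(C,np.array(u)/1.5,z).round(3))
s=state();cw=capture("wrist");print(cw["vertical_fov"],cw["T_tool_cam"])
c=capture("scene");C=cam(c)
for n,u,z in [("wide",(250,435),.05),("narrow",(278,375),.05),("green",(328,328),.05),("g1",(244,400),.05),("g2",(308,421),.05),("b1",(315,392),.05),("b2",(312,352),.05)]:
    print(n,ray(C,np.array(u)/1.5,z).round(3))
E
```

```text
wide [[0.404 0.38  0.05 ]]
narrow [[0.451 0.223 0.05 ]]
green [[0.449 0.034 0.05 ]]
g1 [[0.468 0.3   0.05 ]]
g2 [[0.335 0.311 0.05 ]]
b1 [[0.362 0.236 0.05 ]]
b2 [[0.431 0.122 0.05 ]]
68.03482599580771 [[ 9.99999922e-01  3.02231306e-04  2.52922066e-04  1.04139680e-03]
 [-3.62360911e-04  9.57456573e-01  2.88577165e-01 -7.40037864e-02]
 [-1.54944841e-04 -2.88577234e-01  9.57456608e-01 -7.18287493e-02]
 [ 0.00000000e+00  0.00000000e+00  0.00000000e+00  1.00000000e+00]]
wide [[0.408 0.387 0.05 ]]
narrow [[0.458 0.226 0.05 ]]
green [[0.453 0.035 0.05 ]]
g1 [[0.472 0.314 0.05 ]]
g2 [[0.338 0.323 0.05 ]]
b1 [[0.367 0.248 0.05 ]]
b2 [[0.438 0.132 0.05 ]]
```

```bash
cat >> h.py <<'E'
def plan(tgt,ang,n,start=None):
    """rows to TCP tgt (m), tool-x world angle ang (deg), in n equal rows"""
    if start is None:
        s=state();p=s["tcp_pos"];R=Ro.from_rotvec(s["tcp_rot"])
    else: p=np.array(start[0]);R=Ro.from_rotvec(start[1])
    G=Ro.from_matrix(np.array([[np.cos(a:=np.radians(ang)),np.sin(a),0],[np.sin(a),-np.cos(a),0],[0,0,-1]]))
    w=(R.inv()*G).as_rotvec()/n; d=(np.array(tgt)-p)/n*100
    print("start",np.round(p,4),"ang",round(np.degrees(np.arctan2(*R.as_matrix()[1::-1,0])),2),"mm/row",round(np.linalg.norm(d)*10,1),"deg/row",round(np.degrees(np.linalg.norm(w)),2))
    for k in range(n):
        print(np.round((R*Ro.from_rotvec(w*k)).inv().apply(d),2).tolist(),np.round(w,3).tolist())
E
python3 - <<'E'
from h import *
plan([.47,-.2,.32],9,10)
c=capture("top");h=cv2.cvtColor(c["image"],cv2.COLOR_RGB2HSV)
print(ray(cam(c),np.array([[405,305],[520,370],[480,345]])/1.5,.03).round(3))
for u in [(253,201),(270,200),(287,206)]: print(h[u[1],u[0]])
E
```

```text
start [ 0.1747 -0.5476  0.3034] ang -72.3 mm/row 45.6 deg/row 8.13
[-2.41, -3.87, -0.16] [-0.0, 0.0, -0.142]
[-1.84, -4.17, -0.16] [-0.0, 0.0, -0.142]
[-1.23, -4.39, -0.16] [-0.0, 0.0, -0.142]
[-0.6, -4.52, -0.16] [-0.0, 0.0, -0.142]
[0.05, -4.56, -0.16] [-0.0, 0.0, -0.142]
[0.69, -4.51, -0.16] [-0.0, 0.0, -0.142]
[1.32, -4.37, -0.17] [-0.0, 0.0, -0.142]
[1.92, -4.13, -0.17] [-0.0, 0.0, -0.142]
[2.49, -3.82, -0.17] [-0.0, 0.0, -0.142]
[3.01, -3.43, -0.17] [-0.0, 0.0, -0.142]
[[ 0.374 -0.235  0.03 ]
 [ 0.169 -0.578  0.03 ]
 [ 0.247 -0.46   0.03 ]]
[16 54 61]
[ 30 141 184]
[ 29 145 188]
```

Emit:
arm_command:
  claw: [8.5,8.5,8.5,8.5,8.5]
  offset:
    - [-2.4,-3.9,-0.15]
    - [-1.85,-4.2,-0.15]
    - [-1.25,-4.4,-0.15]
    - [-0.6,-4.5,-0.15]
    - [0.05,-4.55,-0.15]
  turn:
    - [0,0,-0.142]
    - [0,0,-0.142]
    - [0,0,-0.142]
    - [0,0,-0.142]
    - [0,0,-0.142]
  force: 30

```text
time_s: 0.8
tcp_pos: [0.3235, -0.3725, 0.3115]
tcp_rot: [3.025, -0.848, 0.0]
contact_force: [0.4, -0.5, -0.1]
width: 0.0848
```

Emit:
arm_command:
  claw: [8.5,8.5,8.5,8.5,8.5]
  offset:
    - [0.7,-4.5,-0.15]
    - [1.3,-4.35,-0.15]
    - [1.9,-4.1,-0.15]
    - [2.5,-3.8,-0.15]
    - [3.0,-3.4,-0.15]
  turn:
    - [0,0,-0.142]
    - [0,0,-0.142]
    - [0,0,-0.142]
    - [0,0,-0.142]
    - [0,0,-0.142]

```text
time_s: 1.3
tcp_pos: [0.4707, -0.1994, 0.3191]
tcp_rot: [3.131, 0.257, 0.001]
contact_force: [0.8, 0.1, -0.5]
width: 0.0848
```

```bash
python3 - <<'E'
from h import *
plan([.45,-.23,.32],90,10)
E
```

```text
start [ 0.4707 -0.1994  0.3191] ang 9.39 mm/row 3.7 deg/row 8.06
[-0.25, 0.27, -0.01] [0.0, -0.0, -0.141]
[-0.29, 0.23, -0.01] [0.0, -0.0, -0.141]
[-0.32, 0.19, -0.01] [0.0, -0.0, -0.141]
[-0.34, 0.14, -0.01] [0.0, -0.0, -0.141]
[-0.36, 0.09, -0.01] [0.0, -0.0, -0.141]
[-0.37, 0.04, -0.01] [0.0, -0.0, -0.141]
[-0.37, -0.01, -0.01] [0.0, -0.0, -0.141]
[-0.36, -0.06, -0.01] [0.0, -0.0, -0.141]
[-0.35, -0.11, -0.01] [0.0, -0.0, -0.141]
[-0.33, -0.16, -0.01] [0.0, -0.0, -0.141]
```

Emit:
arm_command:
  claw: [8.5,8.5,8.5,8.5,8.5]
  offset:
    - [-0.25,0.3,0]
    - [-0.3,0.2,0]
    - [-0.3,0.2,0]
    - [-0.3,0.15,0]
    - [-0.35,0.1,0]
  turn:
    - [0,0,-0.141]
    - [0,0,-0.141]
    - [0,0,-0.141]
    - [0,0,-0.141]
    - [0,0,-0.141]

```text
time_s: 1.8
tcp_pos: [0.4599, -0.2161, 0.3189]
tcp_rot: [-2.849, -1.323, 0.0]
contact_force: [0.8, 0.3, 0.1]
width: 0.0848
```

Emit:
arm_command:
  claw: [8.5,8.5,8.5,8.5,8.5]
  offset:
    - [-0.35,0,0]
    - [-0.35,0,0]
    - [-0.35,-0.05,0]
    - [-0.35,-0.1,0]
    - [-0.3,-0.15,0]
  turn:
    - [0,0,-0.141]
    - [0,0,-0.141]
    - [0,0,-0.141]
    - [0,0,-0.141]
    - [0,0,-0.141]

```text
time_s: 2.3
tcp_pos: [0.4499, -0.2308, 0.3189]
tcp_rot: [-2.218, -2.225, 0.0]
contact_force: [-0.0, -0.4, -0.6]
width: 0.0849
```

```bash
python3 - <<'E'
from h import *
s=state();c=capture("wrist");C=cam(c,s);im=c["image"]
cv2.imwrite("pics/w1.png",cv2.resize(im[:,:,::-1],None,fx=1.5,fy=1.5));np.savez("w1.npz",im=im,K=C[0],R=C[1],t=C[2])
h=cv2.cvtColor(im,cv2.COLOR_RGB2HSV)
print(s["tcp_pos"],s["q"])
yel=(h[...,0]>25)&(h[...,0]<36)&(h[...,1]>120)&(h[...,2]>110)
for b in blobs(yel,60): print("yel",b.mean(0).round(),rect(C,b,.010))
E
```

```text
[ 0.44986318 -0.23076812  0.31889635] [-5.57518526e-01  1.97826488e-01  1.62222824e+00 -2.93191073e-05
  1.32158309e+00 -2.13127333e+00]
yel [310. 139.] (array([ 422.2, -158.2]), array([28.2, 26. ]), -43.0)
yel [322.  98.] (array([ 369.7, -145.9]), array([27.9, 27.3]), 0.2)
yel [254. 101.] (array([ 377.2, -231. ]), array([102.4,  35.5]), -10.8)
yel [189.  86.] (array([ 358.4, -313.6]), array([104.4,  49.6]), -12.3)
```

View pics/w1.png

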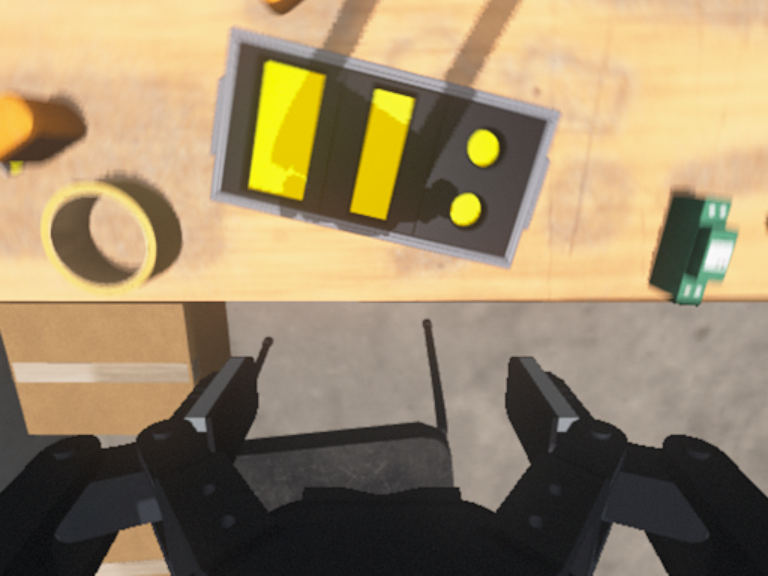

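The tray is at about (377,-231) mm with a -13° long axis. All three yellow floors are visible at sizes matching the spec: wide at (285,130), narrow at (383,155), wells at (483,147) and (466,210). The inserts are about 81 mm apart as stated. Next I move over the parts.

Emit:
arm_command:
  claw: [8.5,8.5,8.5,8.5,8.5]
  offset:
    - [4.9,0,0]
    - [4.9,0,0]
    - [4.9,0,0]
    - [4.9,0,0]
    - [4.9,0,0]
  turn:
    - [0,0,0]
    - [0,0,0]
    - [0,0,0]
    - [0,0,0]
    - [0,0,0]

```text
time_s: 2.85
tcp_pos: [0.4504, 0.0162, 0.3191]
tcp_rot: [2.228, 2.214, 0.001]
contact_force: [0.7, 0.5, -0.3]
width: 0.0849
```

Emit:
arm_command:
  claw: [8.5,8.5,8.5,8.5,8.5]
  offset:
    - [4.9,0,0]
    - [4.9,0,0]
    - [4.9,0,0]
    - [4.9,0,0]
    - [4.9,0,0]
  turn:
    - [0,0,0]
    - [0,0,0]
    - [0,0,0]
    - [0,0,0]
    - [0,0,0]

```text
time_s: 3.35
tcp_pos: [0.451, 0.2615, 0.3191]
tcp_rot: [2.227, 2.215, 0.001]
contact_force: [1.1, 0.0, -0.5]
width: 0.0851
```

Emit:
arm_command:
  claw: [8.5,8.5,8.5,8.5,8.5]
  offset:
    - [0,0,0]
    - [0,0,0]
    - [0,0,0]
    - [0,0,0]
    - [0,0,0]
  turn:
    - [0,0,0]
    - [0,0,0]
    - [0,0,0]
    - [0,0,0]
    - [0,0,0]

```text
time_s: 3.85
tcp_pos: [0.4515, 0.2579, 0.319]
tcp_rot: [2.227, 2.215, -0.0]
contact_force: [0.0, -0.1, -1.1]
width: 0.085
```

```bash
python3 - <<'E'
from h import *
s=state();c=capture("wrist");C=cam(c,s);im=c["image"]
cv2.imwrite("pics/w2.png",cv2.resize(im[:,:,::-1],None,fx=1.5,fy=1.5));np.savez("w2.npz",im=im,K=C[0],R=C[1],t=C[2])
print(s["tcp_pos"],s["q"])
E
```

```text
[0.45154846 0.25794051 0.3190393 ] [ 4.37873940e-01  2.18223310e-01  1.59424013e+00 -2.00505909e-04
  1.32915023e+00 -1.12748158e+00]
```

View pics/w2.png

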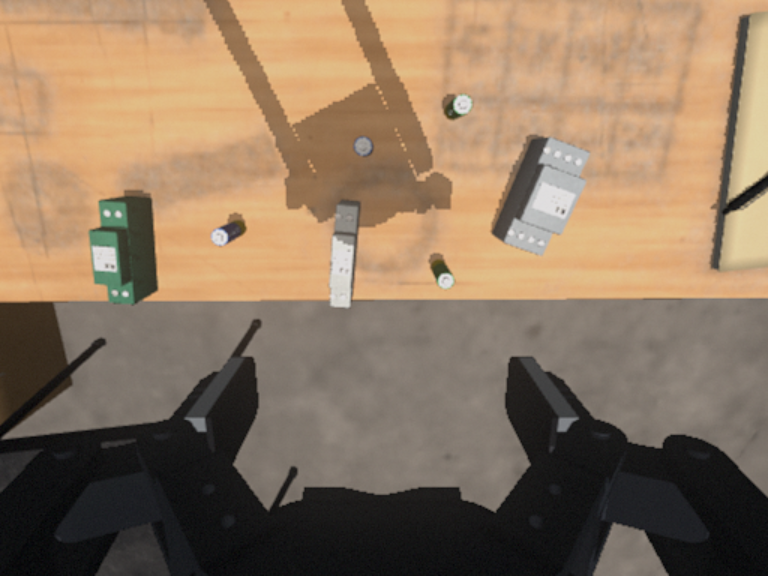

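All the parts are visible here. The green cell tops are at (461,103) and (445,281), and the blue cell tops at (363,146) and (220,237). The wide grey top is at (555,200), the narrow grey top at (343,268), and the green module at (110,255). One close crop to confirm the choice and read the corners.

```bash
python3 - <<'E'
from h import *
im=np.load("w2.npz")["im"]
cv2.imwrite("pics/w2c.png",cv2.resize(im[50:210,200:410,::-1],None,fx=3.5,fy=3.5,interpolation=cv2.INTER_CUBIC))
E
```

```text
(no output)
```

View pics/w2c.png

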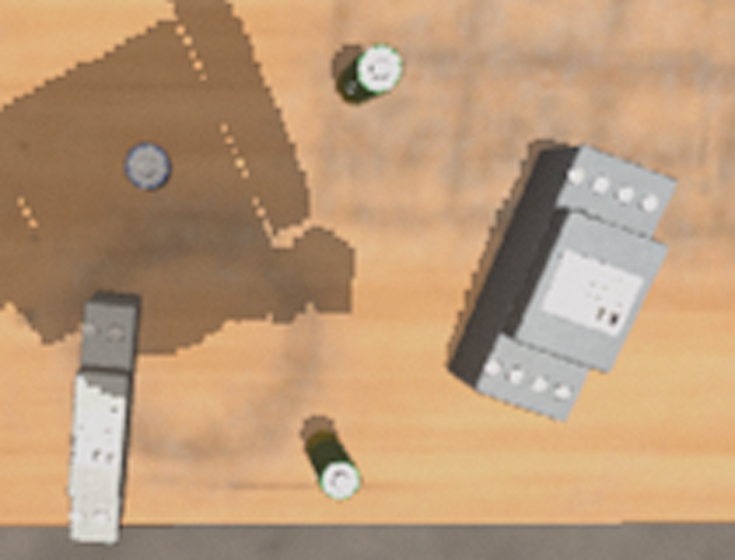

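```bash
python3 - <<'E'
from h import *
z=np.load("w2.npz");C=(z["K"],z["R"],z["t"])
P=lambda p,h: ray(C,(np.array(p)+.5)/3.5-.5+[200,50],h)[:,:2]*1000
for n,p,h in [("wide top",[(567,210),(667,245),(608,372),(516,335)],.058),("narrow low",[(88,295),(138,297),(117,543),(70,540)],.042)]:
    w=P(p,h);print(n,w.round(1).tolist(),"c",w.mean(0).round(1),"sides",[round(np.linalg.norm(w[i]-w[i-1]),1) for i in range(4)],"ang",[round(np.degrees(np.arctan2(*(w[a]-w[b])[::-1])),1) for a,b in((2,1),(3,0))])
for n,p in [("gA",(380,68)),("gB",(340,480)),("b1",(148,166))]: print(n,P([p],.05).round(1))
print("b2",(ray(C,np.array([[220,237]])/1.5,.05)*1000).round(1), "grn",(ray(C,np.array([[105,255]])/1.5,.058)*1000).round(1),"edge",P([(300,522)],0).round())
E
```

```text
wide top [[386.2, 378.6], [397.3, 412.2], [438.9, 397.9], [426.3, 365.7]] c [412.2 388.6] sides [np.float64(42.1), np.float64(35.4), np.float64(44.0), np.float64(34.5)] ang [np.float64(-19.1), np.float64(-17.8)]
narrow low [[414.0, 221.8], [414.8, 239.0], [505.1, 229.4], [503.8, 212.0]] c [459.4 225.6] sides [np.float64(90.3), np.float64(17.3), np.float64(90.8), np.float64(17.5)] ang [np.float64(-6.1), np.float64(-6.2)]
gA [[342.6 317.7]]
gB [[478.7 310.2]]
b1 [[371.8 243.6]]
b2 [[441.5 126.9  50. ]] grn [[454.1  36.5  58. ]] edge [[511. 302.]]
```

Sizes agree with the spec (44x35 against 44x36, 90x17.4 against 88x18). I'll go for the wide module first.

```bash
python3 - <<'E'
from h import *
plan([.4122,.3886,.16],71.5,5)
E
```

```text
start [0.4516 0.258  0.3191] ang 89.7 mm/row 41.9 deg/row 3.64
[2.61, -0.8, 3.18] [0.0, 0.0, 0.064]
[2.55, -0.97, 3.18] [0.0, 0.0, 0.064]
[2.48, -1.13, 3.18] [0.0, 0.0, 0.064]
[2.41, -1.28, 3.18] [0.0, 0.0, 0.064]
[2.32, -1.43, 3.18] [0.0, 0.0, 0.064]
```

Emit:
arm_command:
  claw: [8,8,8,8,8]
  offset:
    - [2.6,-0.8,3.2]
    - [2.55,-0.95,3.2]
    - [2.5,-1.15,3.2]
    - [2.4,-1.3,3.2]
    - [2.3,-1.4,3.1]
  turn:
    - [0,0,0.064]
    - [0,0,0.064]
    - [0,0,0.064]
    - [0,0,0.064]
    - [0,0,0.064]

```text
time_s: 4.4
tcp_pos: [0.412, 0.3898, 0.159]
tcp_rot: [-2.554, -1.83, -0.001]
contact_force: [0.4, 0.4, 0.5]
width: 0.0796
```

Emit:
arm_command:
  claw: [8,8,8,8,8]
  offset:
    - [0,0,0]
    - [0,0,0]
    - [0,0,0]
    - [0,0,0]
    - [0,0,0]
  turn:
    - [0,0,0]
    - [0,0,0]
    - [0,0,0]
    - [0,0,0]
    - [0,0,0]

```text
time_s: 4.9
tcp_pos: [0.4127, 0.3892, 0.1613]
tcp_rot: [-2.551, -1.834, -0.004]
contact_force: [-0.4, -0.7, 0.5]
width: 0.08
```

```bash
python3 - <<'E'
from h import *
plan([.4122,.3886,.102],71.5,3)
s=state();c=capture("wrist");cv2.imwrite("pics/w3.png",c["image"][:,:,::-1])
C=cam(c,s);print(proj(C,[.4122,.3886,.058]),proj(C,[.4787,.3102,.05]))
E
```

```text
start [0.4127 0.3892 0.1613] ang 71.44 mm/row 19.8 deg/row 0.05
[-0.03, -0.01, 1.98] [0.0, -0.001, -0.0]
[-0.03, -0.01, 1.98] [0.0, -0.001, -0.0]
[-0.02, -0.01, 1.98] [0.0, -0.001, -0.0]
[253.46680302 216.75971728] [185.20527089 317.91836673]
```

View pics/w3.png

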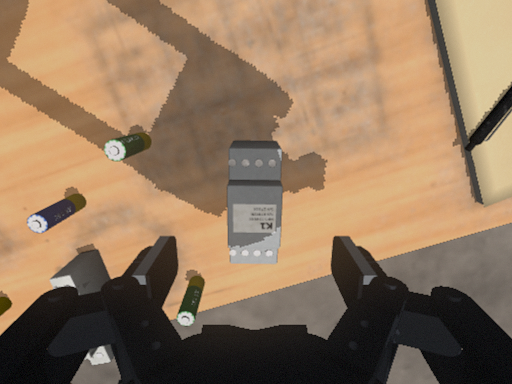

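The module is centred at (254,215) against a prediction of (253,217), and it is aligned with the jaws. The green cell at (190,315) stays clear of the fingers. Descend and grip.

Emit:
arm_command:
  claw: [8,8,8,8,8]
  offset:
    - [0,0,1.5]
    - [0,0,1.5]
    - [0,0,1.5]
    - [0,0,1.4]
    - [0,0,0]
  turn:
    - [0,0,0]
    - [0,0,0]
    - [0,0,0]
    - [0,0,0]
    - [0,0,0]

```text
time_s: 5.45
tcp_pos: [0.4112, 0.3886, 0.0998]
tcp_rot: [2.55, 1.835, -0.005]
contact_force: [-0.2, -0.3, -0.5]
width: 0.08
```

Emit:
arm_command:
  claw: [3,3,3,3,3]
  offset:
    - [0,0,0]
    - [0,0,0]
    - [0,0,0]
    - [0,0,0]
    - [0,0,0]
  turn:
    - [0,0,0]
    - [0,0,0]
    - [0,0,0]
    - [0,0,0]
    - [0,0,0]
  force: 40

```text
time_s: 5.95
tcp_pos: [0.4123, 0.39, 0.1019]
tcp_rot: [2.549, 1.836, 0.003]
contact_force: [-0.2, -1.1, 6.4]
width: 0.0354
```

Emit:
arm_command:
  claw: [3,3,3,3,3]
  offset:
    - [0,0,0]
    - [0,0,0]
    - [0,0,0]
    - [0,0,0]
    - [0,0,0]
  turn:
    - [0,0,0]
    - [0,0,0]
    - [0,0,0]
    - [0,0,0]
    - [0,0,0]

```text
time_s: 6.45
tcp_pos: [0.4123, 0.3899, 0.102]
tcp_rot: [2.549, 1.836, 0.003]
contact_force: [-0.5, -0.7, 6.6]
width: 0.0353
```

```bash
cat >> h.py <<'E'
def chain(wps):
    """wps: list of (tgt, ang, n) in sequence from the present pose"""
    s=state();st=(s["tcp_pos"],s["tcp_rot"])
    for t,a,n in wps:
        plan(t,a,n,st);r=np.radians(a)
        st=(t,Ro.from_matrix([[np.cos(r),np.sin(r),0],[np.sin(r),-np.cos(r),0],[0,0,-1]]).as_rotvec())
E
python3 - <<'E'
from h import *
chain([([.4123,.3899,.2],71.5,5),([.48,.04,.2],74,10),([.3585,-.3115,.2],76.9,10)])
E
```

```text
start [0.4123 0.3899 0.102 ] ang 71.51 mm/row 19.6 deg/row 0.02
[0.0, 0.0, -1.96] [0.0, -0.0, 0.0]
[0.0, 0.0, -1.96] [0.0, -0.0, 0.0]
[0.0, 0.0, -1.96] [0.0, -0.0, 0.0]
[0.0, 0.0, -1.96] [0.0, -0.0, 0.0]
[-0.0, -0.0, -1.96] [0.0, -0.0, 0.0]
start [0.4123 0.3899 0.2   ] ang 71.5 mm/row 35.6 deg/row 0.25
[-3.1, 1.75, 0.0] [0.0, 0.0, -0.004]
[-3.11, 1.74, 0.0] [0.0, 0.0, -0.004]
[-3.12, 1.73, 0.0] [0.0, 0.0, -0.004]
[-3.13, 1.71, 0.0] [0.0, 0.0, -0.004]
[-3.13, 1.7, 0.0] [0.0, 0.0, -0.004]
[-3.14, 1.68, 0.0] [0.0, 0.0, -0.004]
[-3.15, 1.67, 0.0] [0.0, 0.0, -0.004]
[-3.16, 1.66, 0.0] [0.0, 0.0, -0.004]
[-3.16, 1.64, 0.0] [0.0, 0.0, -0.004]
[-3.17, 1.63, 0.0] [0.0, 0.0, -0.004]
start [0.48 0.04 0.2 ] ang 74.0 mm/row 37.2 deg/row 0.29
[-3.71, -0.2, 0.0] [0.0, 0.0, -0.005]
[-3.71, -0.22, 0.0] [0.0, 0.0, -0.005]
[-3.71, -0.24, 0.0] [0.0, 0.0, -0.005]
[-3.71, -0.26, 0.0] [0.0, 0.0, -0.005]
[-3.71, -0.27, 0.0] [0.0, 0.0, -0.005]
[-3.71, -0.29, 0.0] [0.0, 0.0, -0.005]
[-3.71, -0.31, 0.0] [0.0, 0.0, -0.005]
[-3.7, -0.33, 0.0] [0.0, 0.0, -0.005]
[-3.7, -0.35, 0.0] [0.0, 0.0, -0.005]
[-3.7, -0.37, 0.0] [0.0, 0.0, -0.005]
```

Emit:
arm_command:
  claw: [3,3,3,3,3]
  offset:
    - [0,0,-1]
    - [0,0,-1.8]
    - [0,0,-2.4]
    - [0,0,-2.4]
    - [0,0,-2.2]
  turn:
    - [0,0,0]
    - [0,0,0]
    - [0,0,0]
    - [0,0,0]
    - [0,0,0]

```text
time_s: 6.95
tcp_pos: [0.4115, 0.3895, 0.2002]
tcp_rot: [-2.549, -1.836, 0.0]
contact_force: [0.1, -0.3, -1.5]
width: 0.0356
```

Emit:
arm_command:
  claw: [3,3,3,3,3]
  offset:
    - [-3.1,1.75,0]
    - [-3.1,1.75,0]
    - [-3.1,1.75,0]
    - [-3.1,1.7,0]
    - [-3.1,1.7,0]
  turn:
    - [0,0,-0.004]
    - [0,0,-0.004]
    - [0,0,-0.004]
    - [0,0,-0.004]
    - [0,0,-0.004]

```text
time_s: 7.45
tcp_pos: [0.4458, 0.2141, 0.1993]
tcp_rot: [-2.53, -1.862, 0.0]
contact_force: [0.7, -0.6, -1.4]
width: 0.0353
```

Emit:
arm_command:
  claw: [3,3,3,3,3]
  offset:
    - [-3.15,1.7,0]
    - [-3.15,1.7,0]
    - [-3.15,1.65,0]
    - [-3.15,1.65,0]
    - [-3.2,1.6,0]
  turn:
    - [0,0,-0.004]
    - [0,0,-0.004]
    - [0,0,-0.004]
    - [0,0,-0.004]
    - [0,0,-0.004]

```text
time_s: 7.95
tcp_pos: [0.4794, 0.0388, 0.1993]
tcp_rot: [-2.512, -1.887, -0.0]
contact_force: [0.6, 0.4, -1.6]
width: 0.0354
```

Emit:
arm_command:
  claw: [3,3,3,3,3]
  offset:
    - [-3.7,-0.2,0]
    - [-3.7,-0.2,0]
    - [-3.7,-0.25,0]
    - [-3.7,-0.25,0]
    - [-3.7,-0.25,0]
  turn:
    - [0,0,-0.005]
    - [0,0,-0.005]
    - [0,0,-0.005]
    - [0,0,-0.005]
    - [0,0,-0.005]

```text
time_s: 8.45
tcp_pos: [0.4177, -0.136, 0.1992]
tcp_rot: [-2.488, -1.918, -0.0]
contact_force: [1.1, 1.0, -1.1]
width: 0.0356
```

Emit:
arm_command:
  claw: [3,3,3,3,3]
  offset:
    - [-3.7,-0.3,0]
    - [-3.7,-0.3,0]
    - [-3.7,-0.35,0]
    - [-3.7,-0.35,0]
    - [-3.7,-0.35,0]
  turn:
    - [0,0,-0.005]
    - [0,0,-0.005]
    - [0,0,-0.005]
    - [0,0,-0.005]
    - [0,0,-0.005]

```text
time_s: 8.95
tcp_pos: [0.3564, -0.3113, 0.1993]
tcp_rot: [-2.464, -1.948, -0.0]
contact_force: [0.6, -0.2, -1.4]
width: 0.0353
```

Emit:
arm_command:
  claw: [3,3,3,3,3]
  offset:
    - [0,0,0]
    - [0,0,0]
    - [0,0,0]
    - [0,0,0]
    - [0,0,0]
  turn:
    - [0,0,0]
    - [0,0,0]
    - [0,0,0]
    - [0,0,0]
    - [0,0,0]

```text
time_s: 9.45
tcp_pos: [0.3575, -0.3091, 0.1989]
tcp_rot: [-2.462, -1.95, -0.0]
contact_force: [-0.2, 0.1, -1.0]
width: 0.0352
```

```bash
python3 - <<'E'
from h import *
plan([.3585,-.3115,.15],76.9,2)
s=state();c=capture("wrist");C=cam(c,s);im=c["image"].copy()
h=cv2.cvtColor(im,cv2.COLOR_RGB2HSV)
yel=(h[...,0]>25)&(h[...,0]<36)&(h[...,1]>120)&(h[...,2]>110)
for b in blobs(yel,60): print("yel",b.mean(0).round(),rect(C,b,.010))
# predicted pocket rim z=.03, wide
a=np.radians(-13.1);u=np.array([np.cos(a),np.sin(a)]);v=np.array([-u[1],u[0]]);o=np.array([.3585,-.3115])
q=[proj(C,np.r_[o+sx*.051*u+sy*.025*v,.03]) for sx,sy in((1,1),(1,-1),(-1,-1),(-1,1))]
cv2.polylines(im,[np.int32(q)],True,(255,0,255),1)
cv2.imwrite("pics/w4.png",cv2.resize(im[:,:,::-1],None,fx=1.5,fy=1.5))
E
```

```text
start [ 0.3575 -0.3091  0.1989] ang 76.76 mm/row 24.5 deg/row 0.07
[-0.11, 0.08, 2.45] [-0.0, -0.0, -0.001]
[-0.11, 0.08, 2.45] [-0.0, -0.0, -0.001]
yel [425. 215.] (array([ 427.1, -153.6]), array([20.9, 18.1]), -87.4)
yel [435. 161.] (array([ 374.8, -141.1]), array([23.7, 18.4]), -2.3)
yel [254. 143.] (array([ 320.6, -300.7]), array([48.7, 16.4]), 76.8)
yel [343. 183.] (array([ 379.6, -228.6]), array([100.2,  28.3]), -13.7)
```

View pics/w4.png

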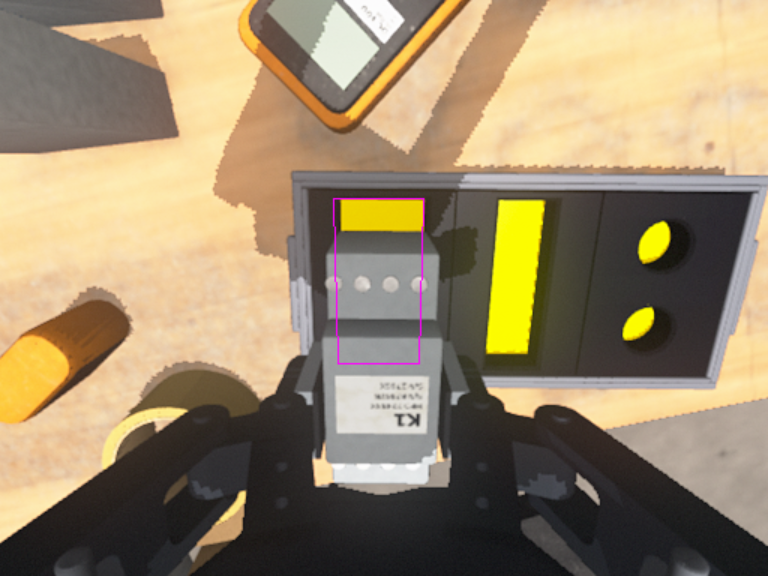

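The pocket floor edge (340–424, row 200) and the narrow floor put the wide pocket centre at about (361,-310) mm, so I'll shift +0.35 cm along tool y and lower.

Emit:
arm_command:
  claw: [3,3,3,3,3]
  offset:
    - [0,0.35,0]
    - [0,0,1.5]
    - [0,0,1.5]
    - [0,0,1.5]
    - [0,0,1.0]
  turn:
    - [0,0,0]
    - [0,0,0]
    - [0,0,0]
    - [0,0,0]
    - [0,0,0]

```text
time_s: 10.0
tcp_pos: [0.3609, -0.3107, 0.1431]
tcp_rot: [-2.463, -1.949, 0.0]
contact_force: [-0.4, -0.6, -1.7]
width: 0.0359
```

Emit:
arm_command:
  claw: [3,3,3,3,3]
  offset:
    - [0,0,0.8]
    - [0,0,0.7]
    - [0,0,0.6]
    - [0,0,0.6]
    - [0,0,0]
  turn:
    - [0,0,0]
    - [0,0,0]
    - [0,0,0]
    - [0,0,0]
    - [0,0,0]

```text
time_s: 10.5
tcp_pos: [0.3604, -0.3108, 0.1163]
tcp_rot: [-2.464, -1.948, 0.0]
contact_force: [0.2, 0.3, -1.3]
width: 0.0356
```

Emit:
arm_command:
  claw: [3,3,3,3,3]
  offset:
    - [0,0,0.15]
    - [0,0,0.15]
    - [0,0,0.1]
    - [0,0,0.1]
    - [0,0,0]
  turn:
    - [0,0,0]
    - [0,0,0]
    - [0,0,0]
    - [0,0,0]
    - [0,0,0]

```text
time_s: 11.0
tcp_pos: [0.3608, -0.3111, 0.112]
tcp_rot: [2.464, 1.948, 0.0]
contact_force: [-0.3, -0.2, -0.9]
width: 0.0353
```

Emit:
arm_command:
  claw: [3,3,3,3,3]
  offset:
    - [0,0,0.1]
    - [0,0,0.05]
    - [0,0,0]
    - [0,0,0]
    - [0,0,0]
  turn:
    - [0,0,0]
    - [0,0,0]
    - [0,0,0]
    - [0,0,0]
    - [0,0,0]

```text
time_s: 11.5
tcp_pos: [0.3607, -0.3111, 0.112]
tcp_rot: [2.463, 1.948, 0.0]
contact_force: [-3.1, 2.6, 14.7]
width: 0.0354
```

Emit:
arm_command:
  claw: [4.5,6,6.5,6.5,6.5]
  offset:
    - [0,0,0]
    - [0,0,0]
    - [0,0,0]
    - [0,0,0]
    - [0,0,-0.5]
  turn:
    - [0,0,0]
    - [0,0,0]
    - [0,0,0]
    - [0,0,0]
    - [0,0,0]

```text
time_s: 12.0
tcp_pos: [0.3603, -0.3107, 0.1149]
tcp_rot: [-2.463, -1.947, 0.0]
contact_force: [-0.3, -0.3, 0.8]
width: 0.065
```

Emit:
arm_command:
  claw: [6.5,6.5,6.5,6.5,6.5]
  offset:
    - [0,0,-1]
    - [0,0,-2]
    - [0,0,-3]
    - [0,0,-3]
    - [0,0,-2]
  turn:
    - [0,0,0]
    - [0,0,0]
    - [0,0,0]
    - [0,0,0]
    - [0,0,0]

```text
time_s: 12.5
tcp_pos: [0.3612, -0.3115, 0.2283]
tcp_rot: [2.462, 1.947, 0.001]
contact_force: [-0.0, -0.4, -0.2]
width: 0.0652
```

```bash
python3 - <<'E'
from h import *
s=state();c=capture("wrist");im=c["image"];C=cam(c,s);np.savez("w5.npz",im=im,K=C[0],R=C[1],t=C[2])
cv2.imwrite("pics/w5.png",cv2.resize(im[:,:,::-1],None,fx=1.5,fy=1.5))
chain([([.47,-.03,.22],80.5,7),([.4594,.2256,.16],83.9,8)])
E
```

```text
start [ 0.3622 -0.3125  0.2308] ang 76.67 mm/row 43.2 deg/row 0.55
[4.28, 0.57, 0.14] [0.001, 0.001, -0.01]
[4.28, 0.61, 0.14] [0.001, 0.001, -0.01]
[4.27, 0.65, 0.14] [0.001, 0.001, -0.01]
[4.26, 0.69, 0.15] [0.001, 0.001, -0.01]
[4.26, 0.73, 0.15] [0.001, 0.001, -0.01]
[4.25, 0.77, 0.15] [0.001, 0.001, -0.01]
[4.24, 0.81, 0.15] [0.001, 0.001, -0.01]
start [ 0.47 -0.03  0.22] ang 80.5 mm/row 32.8 deg/row 0.43
[3.13, -0.66, 0.75] [-0.0, -0.0, -0.007]
[3.13, -0.63, 0.75] [-0.0, -0.0, -0.007]
[3.14, -0.61, 0.75] [-0.0, -0.0, -0.007]
[3.14, -0.59, 0.75] [-0.0, -0.0, -0.007]
[3.15, -0.56, 0.75] [-0.0, -0.0, -0.007]
[3.15, -0.54, 0.75] [-0.0, -0.0, -0.007]
[3.16, -0.52, 0.75] [-0.0, -0.0, -0.007]
[3.16, -0.49, 0.75] [-0.0, -0.0, -0.007]
```

View pics/w5.png

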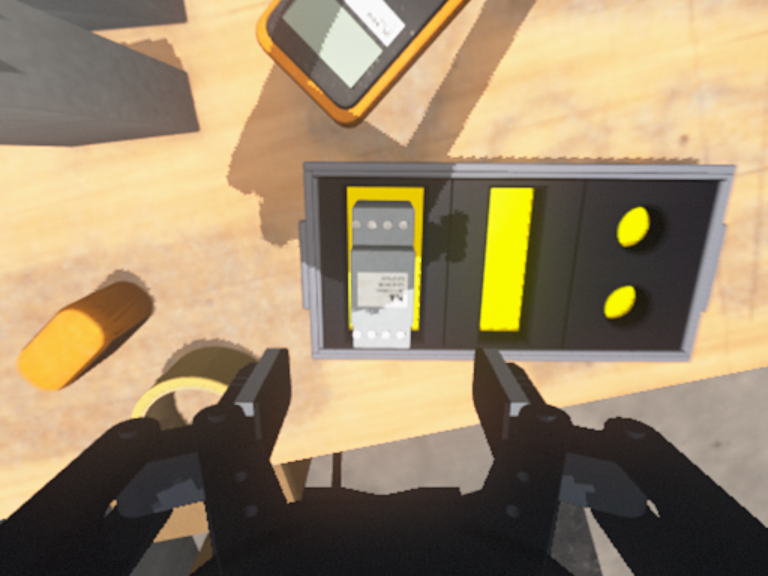

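The wide module sits upright in its slot (382,270), with yellow floor visible on both sides. Next, the narrow module.

Emit:
arm_command:
  claw: [6.5,6.5,6.5,6.5,6.5]
  offset:
    - [4.3,0.55,0.1]
    - [4.3,0.6,0.1]
    - [4.25,0.65,0.1]
    - [4.25,0.7,0.1]
    - [4.25,0.75,0.1]
  turn:
    - [0,0,-0.01]
    - [0,0,-0.01]
    - [0,0,-0.01]
    - [0,0,-0.01]
    - [0,0,-0.01]

```text
time_s: 13.05
tcp_pos: [0.4378, -0.1076, 0.221]
tcp_rot: [2.414, 2.009, 0.001]
contact_force: [0.0, 0.1, -0.2]
width: 0.0646
```

Emit:
arm_command:
  claw: [6.5,6,6,6,6]
  offset:
    - [4.25,0.8,0.1]
    - [4.25,0.8,0.1]
    - [3.15,-0.65,0.75]
    - [3.15,-0.65,0.75]
    - [3.15,-0.6,0.75]
  turn:
    - [0,0,-0.01]
    - [0,0,-0.01]
    - [0,0,-0.007]
    - [0,0,-0.007]
    - [0,0,-0.007]

```text
time_s: 13.55
tcp_pos: [0.4641, 0.0694, 0.1961]
tcp_rot: [2.372, 2.059, 0.001]
contact_force: [-0.3, -0.4, -0.6]
width: 0.0601
```

Emit:
arm_command:
  claw: [6,6,6,6,6]
  offset:
    - [3.15,-0.6,0.75]
    - [3.15,-0.55,0.75]
    - [3.15,-0.55,0.75]
    - [3.15,-0.5,0.75]
    - [3.15,-0.5,0.75]
  turn:
    - [0,0,-0.007]
    - [0,0,-0.007]
    - [0,0,-0.007]
    - [0,0,-0.007]
    - [0,0,-0.007]

```text
time_s: 14.05
tcp_pos: [0.4574, 0.229, 0.1586]
tcp_rot: [2.336, 2.1, 0.001]
contact_force: [0.6, -0.7, -0.4]
width: 0.0597
```

Emit:
arm_command:
  claw: [6,6,6,6,6]
  offset:
    - [0,0,0]
    - [0,0,0]
    - [0,0,0]
    - [0,0,0]
    - [0,0,0]
  turn:
    - [0,0,0]
    - [0,0,0]
    - [0,0,0]
    - [0,0,0]
    - [0,0,0]

```text
time_s: 14.55
tcp_pos: [0.4577, 0.2266, 0.1588]
tcp_rot: [2.338, 2.098, 0.0]
contact_force: [0.3, -0.2, -0.2]
width: 0.0597
```

```bash
python3 - <<'E'
from h import *
s=state();c=capture("wrist");im=c["image"].copy();C=cam(c,s)
plan([.4594,.2256,.102],83.9,4)
a=np.radians(-6.1);u=np.array([np.cos(a),np.sin(a)]);v=np.array([-u[1],u[0]]);o=np.array([.4594,.2256])
q=[proj(C,np.r_[o+sx*.044*u+sy*.009*v,.042]) for sx,sy in((1,1),(1,-1),(-1,-1),(-1,1))]
cv2.polylines(im,[np.int32(q)],True,(255,0,255),1)
cv2.imwrite("pics/w6.png",cv2.resize(im[:,:,::-1],None,fx=1.5,fy=1.5))
E
```

```text
start [0.4577 0.2268 0.1587] ang 83.8 mm/row 14.2 deg/row 0.03
[-0.02, 0.04, 1.42] [0.0, -0.0, -0.0]
[-0.02, 0.04, 1.42] [0.0, -0.0, -0.0]
[-0.02, 0.04, 1.42] [0.0, -0.0, -0.0]
[-0.02, 0.04, 1.42] [0.0, -0.0, -0.0]
```

View pics/w6.png

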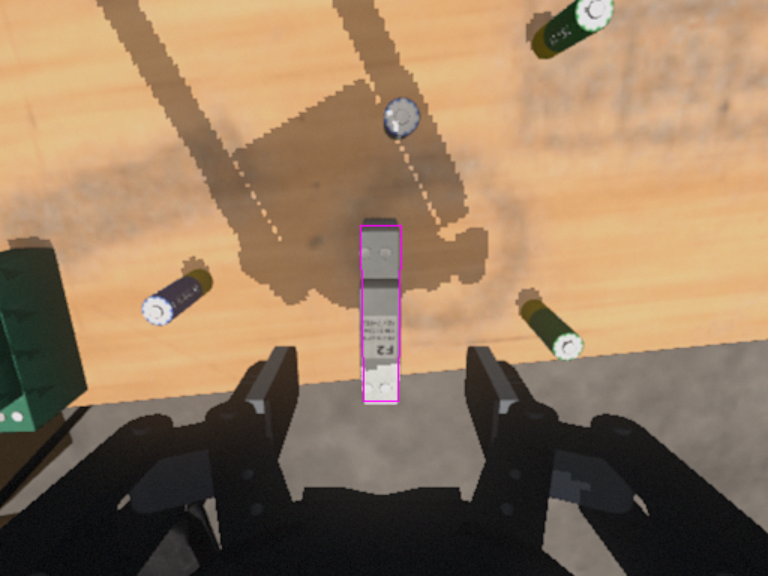

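The predicted outline matches the narrow module exactly at (380,315), and the cells are clear of the fingers. Grip it.

Emit:
arm_command:
  claw: [6,6,6,6,6]
  offset:
    - [-0.1,0.15,1.5]
    - [0,0,1.5]
    - [0,0,1.5]
    - [0,0,1.2]
    - [0,0,0]
  turn:
    - [0,0,0]
    - [0,0,0]
    - [0,0,0]
    - [0,0,0]
    - [0,0,0]

```text
time_s: 15.1
tcp_pos: [0.458, 0.2257, 0.1001]
tcp_rot: [-2.337, -2.098, 0.005]
contact_force: [-0.4, 0.5, -0.0]
width: 0.0596
```

Emit:
arm_command:
  claw: [1.3,1.3,1.3,1.3,1.3]
  offset:
    - [0,0,0]
    - [0,0,0]
    - [0,0,0]
    - [0,0,0]
    - [0,0,0]
  turn:
    - [0,0,0]
    - [0,0,0]
    - [0,0,0]
    - [0,0,0]
    - [0,0,0]

```text
time_s: 15.6
tcp_pos: [0.4594, 0.2266, 0.102]
tcp_rot: [2.336, 2.099, 0.002]
contact_force: [-0.1, -0.4, 3.9]
width: 0.0172
```

Emit:
arm_command:
  claw: [1.3,1.3,1.3,1.3,1.3]
  offset:
    - [0,0,0]
    - [0,0,-1.5]
    - [0,0,-2.5]
    - [0,0,-3]
    - [0,0,-2.8]
  turn:
    - [0,0,0]
    - [0,0,0]
    - [0,0,0]
    - [0,0,0]
    - [0,0,0]

```text
time_s: 16.1
tcp_pos: [0.4583, 0.2263, 0.2]
tcp_rot: [-2.336, -2.099, 0.002]
contact_force: [0.9, -0.2, -0.3]
width: 0.0172
```

```bash
python3 - <<'E'
from h import *
chain([([.47,.0,.2],80,6),([.379,-.231,.17],76.9,7)])
E
```

```text
start [0.4583 0.2263 0.2   ] ang 83.89 mm/row 37.8 deg/row 0.65
[-3.73, 0.59, 0.0] [-0.0, 0.0, 0.011]
[-3.72, 0.64, 0.0] [-0.0, 0.0, 0.011]
[-3.72, 0.68, 0.0] [-0.0, 0.0, 0.011]
[-3.71, 0.72, 0.0] [-0.0, 0.0, 0.011]
[-3.7, 0.76, 0.0] [-0.0, 0.0, 0.011]
[-3.69, 0.8, 0.0] [-0.0, 0.0, 0.011]
start [0.47 0.   0.2 ] ang 80.0 mm/row 35.7 deg/row 0.44
[-3.48, -0.71, 0.43] [0.0, 0.0, 0.008]
[-3.48, -0.68, 0.43] [0.0, 0.0, 0.008]
[-3.49, -0.65, 0.43] [0.0, 0.0, 0.008]
[-3.49, -0.63, 0.43] [0.0, 0.0, 0.008]
[-3.5, -0.6, 0.43] [0.0, 0.0, 0.008]
[-3.5, -0.57, 0.43] [0.0, 0.0, 0.008]
[-3.5, -0.55, 0.43] [0.0, 0.0, 0.008]
```

Emit:
arm_command:
  claw: [1.3,1.3,1.3,1.3,1.3]
  offset:
    - [-3.7,0.6,0]
    - [-3.7,0.65,0]
    - [-3.7,0.7,0]
    - [-3.7,0.7,0]
    - [-3.7,0.75,0]
  turn:
    - [0,0,0.011]
    - [0,0,0.011]
    - [0,0,0.011]
    - [0,0,0.011]
    - [0,0,0.011]

```text
time_s: 16.6
tcp_pos: [0.4683, 0.0373, 0.1992]
tcp_rot: [-2.393, -2.034, 0.001]
contact_force: [0.8, 0.1, -0.9]
width: 0.0174
```

Emit:
arm_command:
  claw: [1.3,1.3,1.3,1.3,1.3]
  offset:
    - [-3.7,0.8,0]
    - [-3.5,-0.7,0.4]
    - [-3.5,-0.7,0.4]
    - [-3.5,-0.65,0.4]
    - [-3.5,-0.65,0.4]
  turn:
    - [0,0,0.011]
    - [0,0,0.008]
    - [0,0,0.008]
    - [0,0,0.008]
    - [0,0,0.008]

```text
time_s: 17.1
tcp_pos: [0.4176, -0.1329, 0.1831]
tcp_rot: [-2.437, -1.982, 0.0]
contact_force: [0.6, 0.1, 0.2]
width: 0.0172
```

Emit:
arm_command:
  claw: [1.3,1.3,1.3,1.3,1.3]
  offset:
    - [-3.5,-0.6,0.4]
    - [-3.5,-0.55,0.4]
    - [-3.5,-0.55,0.4]
    - [0,0,0]
    - [0,0,0]
  turn:
    - [0,0,0.008]
    - [0,0,0.008]
    - [0,0,0.008]
    - [0,0,0]
    - [0,0,0]

```text
time_s: 17.6
tcp_pos: [0.3791, -0.2312, 0.1711]
tcp_rot: [-2.462, -1.949, -0.0]
contact_force: [-0.2, -0.1, -0.8]
width: 0.0174
```

Emit:
arm_command:
  claw: [1.3,1.3,1.3,1.3,1.3]
  offset:
    - [0,0,0]
    - [0,0,0]
    - [0,0,0]
    - [0,0,0]
    - [0,0,0]
  turn:
    - [0,0,0]
    - [0,0,0]
    - [0,0,0]
    - [0,0,0]
    - [0,0,0]

```text
time_s: 18.1
tcp_pos: [0.38, -0.2304, 0.1715]
tcp_rot: [2.459, 1.955, 0.0]
contact_force: [0.1, 0.3, -1.3]
width: 0.0172
```

```bash
python3 - <<'E'
from h import *
s=state();c=capture("wrist");C=cam(c,s);im=c["image"].copy()
plan([.379,-.231,.116],76.9,3)
h=cv2.cvtColor(im,cv2.COLOR_RGB2HSV)
yel=(h[...,0]>25)&(h[...,0]<36)&(h[...,1]>120)&(h[...,2]>110)
for b in blobs(yel,60): print("yel",b.mean(0).round(),rect(C,b,.010))
a=np.radians(-13.1);u=np.array([np.cos(a),np.sin(a)]);v=np.array([-u[1],u[0]]);o=np.array([.379,-.231])
q=[proj(C,np.r_[o+sx*.051*u+sy*.016*v,.03]) for sx,sy in((1,1),(1,-1),(-1,-1),(-1,1))]
cv2.polylines(im,[np.int32(q)],True,(255,0,255),1)
cv2.imwrite("pics/w7.png",cv2.resize(im[:,:,::-1],None,fx=1.5,fy=1.5))
E
```

```text
start [ 0.3799 -0.2306  0.1715] ang 76.94 mm/row 18.5 deg/row 0.01
[-0.02, -0.03, 1.85] [0.0, 0.0, 0.0]
[-0.02, -0.03, 1.85] [0.0, 0.0, 0.0]
[-0.02, -0.03, 1.85] [0.0, 0.0, 0.0]
yel [348. 223.] (array([ 427.1, -156.9]), array([23.2, 21.2]), 77.0)
yel [355. 163.] (array([ 374.3, -144.2]), array([24.4, 24.2]), 1.4)
yel [254. 148.] (array([ 344.5, -223.1]), array([30.9, 27.2]), 76.0)
yel [168. 171.] (array([ 359.4, -312.9]), array([101.4,  45.6]), -12.3)
```

View pics/w7.png

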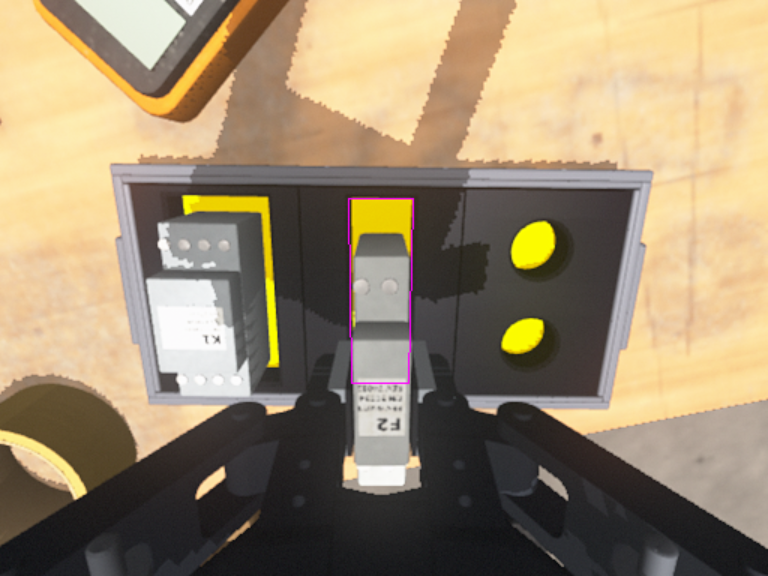

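The predicted narrow rim matches the pocket (349–413, rows 198–383), and the module hangs centred over it. Lowering.

Emit:
arm_command:
  claw: [1.3,1.3,1.3,1.3,1.3]
  offset:
    - [0,0,1.2]
    - [0,0,1.2]
    - [0,0,1.0]
    - [0,0,0.9]
    - [0,0,0.7]
  turn:
    - [0,0,0]
    - [0,0,0]
    - [0,0,0]
    - [0,0,0]
    - [0,0,0]

```text
time_s: 18.65
tcp_pos: [0.3796, -0.2308, 0.1207]
tcp_rot: [-2.46, -1.953, 0.0]
contact_force: [0.1, 0.3, -1.2]
width: 0.0169
```

Emit:
arm_command:
  claw: [1.3,1.3,1.3,1.3,1.3]
  offset:
    - [0,0,0.4]
    - [0,0,0.3]
    - [0,0,0.2]
    - [0,0,0]
    - [0,0,0]
  turn:
    - [0,0,0]
    - [0,0,0]
    - [0,0,0]
    - [0,0,0]
    - [0,0,0]

```text
time_s: 19.15
tcp_pos: [0.3799, -0.231, 0.1126]
tcp_rot: [2.46, 1.953, 0.0]
contact_force: [0.2, -0.4, -1.3]
width: 0.0174
```

Emit:
arm_command:
  claw: [1.3,1.3,1.3,1.3,1.3]
  offset:
    - [0,0,0.1]
    - [0,0,0.05]
    - [0,0,0]
    - [0,0,0]
    - [0,0,0]
  turn:
    - [0,0,0]
    - [0,0,0]
    - [0,0,0]
    - [0,0,0]
    - [0,0,0]

```text
time_s: 19.65
tcp_pos: [0.3799, -0.2311, 0.112]
tcp_rot: [2.459, 1.953, 0.001]
contact_force: [-1.2, 0.4, 10.1]
width: 0.0174
```

Emit:
arm_command:
  claw: [3,4,4.5,4.5,4.5]
  offset:
    - [0,0,0]
    - [0,0,0]
    - [0,0,0]
    - [0,0,0]
    - [0,0,-0.5]
  turn:
    - [0,0,0]
    - [0,0,0]
    - [0,0,0]
    - [0,0,0]
    - [0,0,0]

```text
time_s: 20.15
tcp_pos: [0.3793, -0.2306, 0.1155]
tcp_rot: [-2.459, -1.952, 0.001]
contact_force: [0.5, -0.4, -0.2]
width: 0.0447
```

Emit:
arm_command:
  claw: [4.5,4.5,4.5,4.5,4.5]
  offset:
    - [0,0,-1]
    - [0,0,-2]
    - [0,0,-3]
    - [0,0,-3]
    - [0,0,-2]
  turn:
    - [0,0,0]
    - [0,0,0]
    - [0,0,0]
    - [0,0,0]
    - [0,0,0]

```text
time_s: 20.65
tcp_pos: [0.3802, -0.2312, 0.2287]
tcp_rot: [2.458, 1.951, 0.001]
contact_force: [0.1, -0.3, 0.5]
width: 0.0447
```

```bash
python3 - <<'E'
from h import *
chain([([.46,.03,.22],76.9,7),([.3426,.3177,.17],76.9,8)])
E
```

```text
start [ 0.3802 -0.2312  0.2287] ang 76.89 mm/row 39.0 deg/row 0.03
[3.89, 0.26, 0.12] [0.0, 0.0, -0.0]
[3.89, 0.26, 0.12] [0.0, 0.0, -0.0]
[3.89, 0.26, 0.12] [0.0, 0.0, -0.0]
[3.89, 0.26, 0.12] [0.0, 0.0, -0.0]
[3.89, 0.26, 0.12] [0.0, 0.0, -0.0]
[3.89, 0.26, 0.12] [0.0, 0.0, -0.0]
[3.89, 0.26, 0.12] [0.0, 0.0, -0.0]
start [0.46 0.03 0.22] ang 76.9 mm/row 39.3 deg/row 0.0
[3.17, -2.24, 0.62] [0.0, 0.0, -0.0]
[3.17, -2.24, 0.62] [0.0, 0.0, -0.0]
[3.17, -2.24, 0.62] [0.0, 0.0, -0.0]
[3.17, -2.24, 0.62] [0.0, 0.0, -0.0]
[3.17, -2.24, 0.62] [0.0, 0.0, -0.0]
[3.17, -2.24, 0.62] [0.0, 0.0, -0.0]
[3.17, -2.24, 0.62] [0.0, 0.0, -0.0]
[3.17, -2.24, 0.62] [0.0, 0.0, -0.0]
```

Emit:
arm_command:
  claw: [4.5,4.5,4.5,4.5,4.5]
  offset:
    - [3.9,0.25,0.1]
    - [3.9,0.25,0.1]
    - [3.9,0.25,0.1]
    - [3.9,0.25,0.1]
    - [3.9,0.3,0.1]
  turn:
    - [0,0,0]
    - [0,0,0]
    - [0,0,0]
    - [0,0,0]
    - [0,0,0]

```text
time_s: 21.15
tcp_pos: [0.4368, -0.0425, 0.2219]
tcp_rot: [2.46, 1.952, 0.001]
contact_force: [1.0, -0.6, -0.4]
width: 0.0454
```

Emit:
arm_command:
  claw: [4.5,4.5,4.5,4.5,4.5]
  offset:
    - [3.9,0.25,0.1]
    - [3.85,0.25,0.1]
    - [3.2,-2.25,0.6]
    - [3.2,-2.25,0.6]
    - [3.2,-2.25,0.6]
  turn:
    - [0,0,0]
    - [0,0,0]
    - [0,0,0]
    - [0,0,0]
    - [0,0,0]

```text
time_s: 21.65
tcp_pos: [0.4146, 0.1407, 0.2015]
tcp_rot: [2.46, 1.953, 0.002]
contact_force: [0.9, -0.8, 0.0]
width: 0.0452
```

Emit:
arm_command:
  claw: [4.5,4.5,4.5,4.5,4.5]
  offset:
    - [3.2,-2.25,0.6]
    - [3.2,-2.25,0.6]
    - [3.2,-2.2,0.6]
    - [3.1,-2.2,0.6]
    - [3.1,-2.2,0.6]
  turn:
    - [0,0,0]
    - [0,0,0]
    - [0,0,0]
    - [0,0,0]
    - [0,0,0]

```text
time_s: 22.15
tcp_pos: [0.3421, 0.3198, 0.1716]
tcp_rot: [2.46, 1.954, 0.002]
contact_force: [0.5, -0.8, -0.2]
width: 0.0447
```

Emit:
arm_command:
  claw: [4.5,4.5,4.5,4.5,4.5]
  offset:
    - [0,0,0]
    - [0,0,0]
    - [0,0,0]
    - [0,0,0]
    - [0,0,0]
  turn:
    - [0,0,0]
    - [0,0,0]
    - [0,0,0]
    - [0,0,0]
    - [0,0,0]

```text
time_s: 22.65
tcp_pos: [0.3434, 0.3173, 0.1712]
tcp_rot: [2.462, 1.951, 0.0]
contact_force: [-0.1, -0.3, -0.8]
width: 0.0455
```

```bash
python3 - <<'E'
from h import *
s=state();c=capture("wrist");C=cam(c,s);im=c["image"].copy()
plan([.3426,.3177,.098],76.9,5)
for X in([.3426,.3177,.05],[.3426,.3177,.0]): cv2.circle(im,tuple(int(round(x)) for x in proj(C,X)),4,(255,0,255),1)
cv2.imwrite("pics/w8.png",cv2.resize(im[:,:,::-1],None,fx=1.5,fy=1.5))
E
```

```text
start [0.3433 0.3174 0.1711] ang 76.79 mm/row 14.6 deg/row 0.02
[0.0, -0.02, 1.46] [0.0, -0.0, -0.0]
[0.0, -0.02, 1.46] [0.0, -0.0, -0.0]
[0.0, -0.02, 1.46] [0.0, -0.0, -0.0]
[0.0, -0.02, 1.46] [0.0, -0.0, -0.0]
[0.0, -0.02, 1.46] [0.0, -0.0, -0.0]
```

View pics/w8.png

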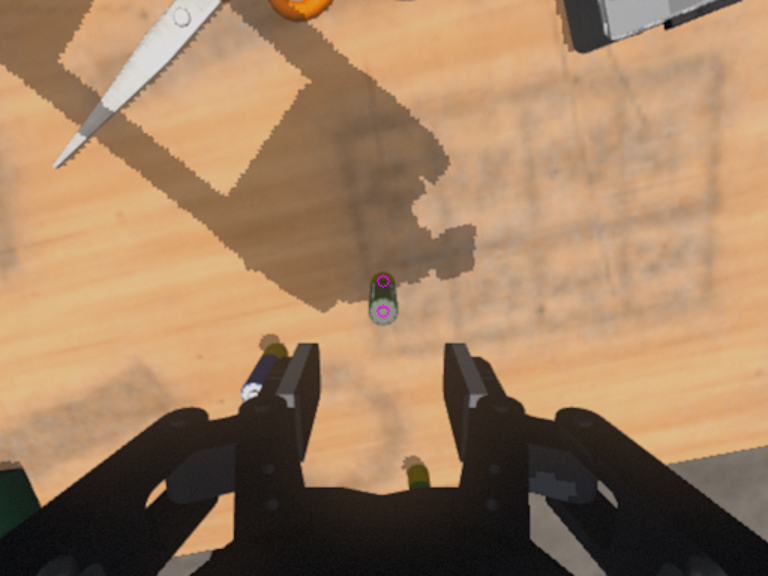

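The predicted top and base circles sit on the green cell (383,311 and 383,281). The blue cell at (255,390) is 65 mm to the side and clear. Descend and grip with light force.

Emit:
arm_command:
  claw: [4.5,4.5,4.5,4.5,4.5]
  offset:
    - [0,-0.1,1.8]
    - [0,0,1.8]
    - [0,0,1.7]
    - [0,0,1.3]
    - [0,0,0.7]
  turn:
    - [0,0,0]
    - [0,0,0]
    - [0,0,0]
    - [0,0,0]
    - [0,0,0]

```text
time_s: 23.2
tcp_pos: [0.3418, 0.3177, 0.097]
tcp_rot: [-2.462, -1.952, 0.002]
contact_force: [-0.4, -0.4, 0.5]
width: 0.0451
```

Emit:
arm_command:
  claw: [4.5,1.1,1.1,1.1,1.1]
  offset:
    - [0,0,0]
    - [0,0,0]
    - [0,0,0]
    - [0,0,0]
    - [0,0,0]
  turn:
    - [0,0,0]
    - [0,0,0]
    - [0,0,0]
    - [0,0,0]
    - [0,0,0]
  force: 25

```text
time_s: 23.7
tcp_pos: [0.3423, 0.3188, 0.0986]
tcp_rot: [2.46, 1.953, 0.003]
contact_force: [0.9, 0.8, 3.0]
width: 0.0142
```

Emit:
arm_command:
  claw: [1.1,1.1,1.1,1.1,1.1]
  offset:
    - [0,0,0]
    - [0,0,0]
    - [0,0,0]
    - [0,0,0]
    - [0,0,0]
  turn:
    - [0,0,0]
    - [0,0,0]
    - [0,0,0]
    - [0,0,0]
    - [0,0,0]

```text
time_s: 24.2
tcp_pos: [0.3423, 0.3188, 0.0985]
tcp_rot: [2.46, 1.953, 0.002]
contact_force: [0.5, -0.5, 6.2]
width: 0.0132
```

Emit:
arm_command:
  claw: [1.1,1.1,1.1,1.1,1.1]
  offset:
    - [0,0,-1]
    - [0,0,-1.8]
    - [0,0,-2.4]
    - [0,0,-2.4]
    - [0,0,-2.2]
  turn:
    - [0,0,0]
    - [0,0,0]
    - [0,0,0]
    - [0,0,0]
    - [0,0,0]

```text
time_s: 24.7
tcp_pos: [0.3415, 0.3184, 0.1973]
tcp_rot: [-2.46, -1.953, 0.0]
contact_force: [-0.2, 0.7, -0.6]
width: 0.0137
```

```bash
python3 - <<'E'
from h import *
s=state();print(s["width"]);c=capture("wrist");C=cam(c,s);im=c["image"].copy()
p=s["tcp_pos"]
for dz in(-.0985,-.0485): cv2.circle(im,tuple(int(round(x)) for x in proj(C,p+[0,0,dz])),4,(255,0,255),1)
cv2.imwrite("pics/w9.png",cv2.resize(im[150:384,130:382,::-1],None,fx=2.5,fy=2.5))
chain([([.46,.03,.2],76.9,9),([.3726,-.146,.18],76.9,6)])
E
```

```text
0.013749995595116204
start [0.343  0.3195 0.2004] ang 76.9 mm/row 34.7 deg/row 0.04
[-2.84, 2.0, -0.0] [0.0, -0.001, -0.0]
[-2.84, 2.0, -0.0] [0.0, -0.001, -0.0]
[-2.84, 2.0, -0.0] [0.0, -0.001, -0.0]
[-2.84, 2.0, 0.0] [0.0, -0.001, -0.0]
[-2.84, 2.0, 0.0] [0.0, -0.001, -0.0]
[-2.84, 2.0, 0.0] [0.0, -0.001, -0.0]
[-2.84, 2.0, 0.0] [0.0, -0.001, -0.0]
[-2.84, 2.0, 0.0] [0.0, -0.001, -0.0]
[-2.84, 2.0, 0.0] [0.0, -0.001, -0.0]
start [0.46 0.03 0.2 ] ang 76.9 mm/row 32.9 deg/row 0.0
[-3.19, -0.75, 0.33] [0.0, 0.0, -0.0]
[-3.19, -0.75, 0.33] [0.0, 0.0, -0.0]
[-3.19, -0.75, 0.33] [0.0, 0.0, -0.0]
[-3.19, -0.75, 0.33] [0.0, 0.0, -0.0]
[-3.19, -0.75, 0.33] [0.0, 0.0, -0.0]
[-3.19, -0.75, 0.33] [0.0, 0.0, -0.0]
```

View pics/w9.png

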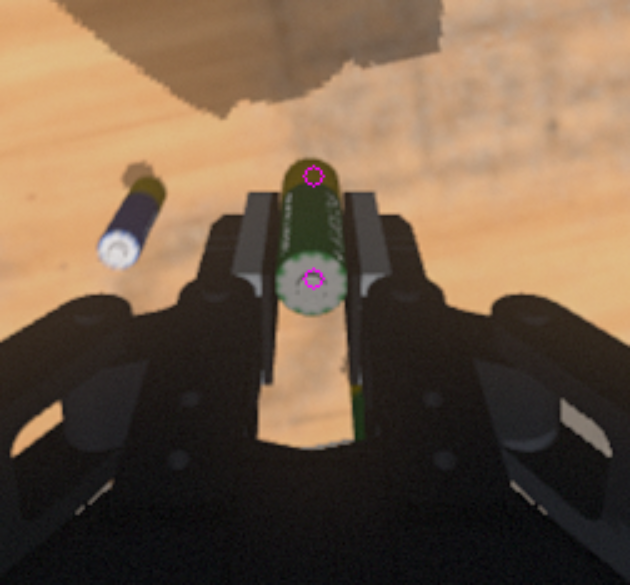

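The cell hangs straight between the pads, with its top (313,280) and base (313,177) on the predicted marks. Carry it to the near well.

Emit:
arm_command:
  claw: [1.1,1.1,1.1,1.1,1.1]
  offset:
    - [-2.85,2,0]
    - [-2.85,2,0]
    - [-2.85,2,0]
    - [-2.85,2,0]
    - [-2.85,2,0]
  turn:
    - [0,0,0]
    - [0,0,0]
    - [0,0,0]
    - [0,0,0]
    - [0,0,0]

```text
time_s: 25.25
tcp_pos: [0.4068, 0.1558, 0.1961]
tcp_rot: [-2.46, -1.954, 0.0]
contact_force: [0.2, -0.7, 0.2]
width: 0.0135
```

Emit:
arm_command:
  claw: [1.1,1.1,1.1,1.1,1.1]
  offset:
    - [-2.85,2,0]
    - [-2.85,2,0]
    - [-2.85,2,0]
    - [-2.8,2,0]
    - [-3.2,-0.75,0.3]
  turn:
    - [0,0,0]
    - [0,0,0]
    - [0,0,0]
    - [0,0,0]
    - [0,0,0]

```text
time_s: 25.75
tcp_pos: [0.4489, -0.0031, 0.1939]
tcp_rot: [2.457, 1.95, 0.007]
contact_force: [0.8, -0.5, -0.5]
width: 0.0138
```

Emit:
arm_command:
  claw: [1.1,1.1,1.1,1.1,1.1]
  offset:
    - [-3.2,-0.75,0.3]
    - [-3.2,-0.75,0.3]
    - [-3.2,-0.75,0.3]
    - [-3.2,-0.75,0.3]
    - [-3.2,-0.75,0.3]
  turn:
    - [0,0,0]
    - [0,0,0]
    - [0,0,0]
    - [0,0,0]
    - [0,0,0]

```text
time_s: 26.25
tcp_pos: [0.3708, -0.1493, 0.1779]
tcp_rot: [-2.46, -1.953, -0.0]
contact_force: [1.2, -0.1, 0.2]
width: 0.0137
```

Emit:
arm_command:
  claw: [1.1,1.1,1.1,1.1,1.1]
  offset:
    - [0,0,0]
    - [0,0,0]
    - [0,0,0]
    - [0,0,0]
    - [0,0,0]
  turn:
    - [0,0,0]
    - [0,0,0]
    - [0,0,0]
    - [0,0,0]
    - [0,0,0]

```text
time_s: 26.75
tcp_pos: [0.3721, -0.1476, 0.178]
tcp_rot: [2.459, 1.956, 0.0]
contact_force: [-0.1, -0.5, 0.0]
width: 0.0136
```

```bash
python3 - <<'E'
from h import *
s=state();c=capture("wrist");C=cam(c,s);im=c["image"].copy()
plan([.3726,-.146,.12],76.9,4)
for o in([.3726,-.146],[.4232,-.1578]):
    q=[proj(C,[o[0]+.0145*np.cos(t),o[1]+.0145*np.sin(t),.03]) for t in np.linspace(0,6.283,30)]
    cv2.polylines(im,[np.int32(np.round(q))],True,(255,0,255),1)
cv2.imwrite("pics/w10.png",cv2.resize(im[80:300,130:430,::-1],None,fx=2.5,fy=2.5))
E
```

```text
start [ 0.3721 -0.1477  0.178 ] ang 76.99 mm/row 14.5 deg/row 0.02
[0.04, 0.0, 1.45] [0.0, -0.0, 0.0]
[0.04, 0.0, 1.45] [0.0, -0.0, 0.0]
[0.04, 0.0, 1.45] [0.0, -0.0, 0.0]
[0.04, 0.0, 1.45] [0.0, -0.0, 0.0]
```

View pics/w10.png

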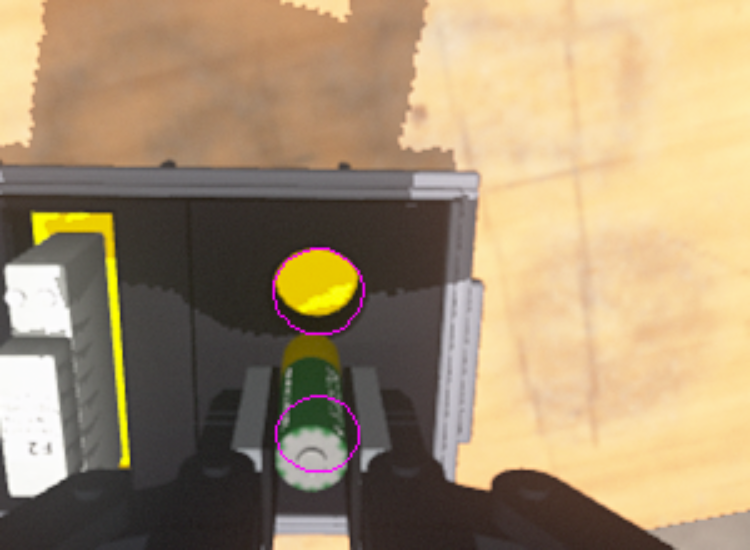

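The predicted rim ring fits the near well (318,290), and the cell is in line with it. Lowering.

Emit:
arm_command:
  claw: [1.1,1.1,1.1,1.1,1.1]
  offset:
    - [0.15,0,1.0]
    - [0,0,1.5]
    - [0,0,1.5]
    - [0,0,1.2]
    - [0,0,0.8]
  turn:
    - [0,0,0]
    - [0,0,0]
    - [0,0,0]
    - [0,0,0]
    - [0,0,0]

```text
time_s: 27.3
tcp_pos: [0.3721, -0.1464, 0.1172]
tcp_rot: [-2.459, -1.954, 0.001]
contact_force: [-0.3, 0.2, 0.1]
width: 0.0138
```

Emit:
arm_command:
  claw: [1.1,1.1,1.1,1.1,1.1]
  offset:
    - [0,0,0.4]
    - [0,0,0.3]
    - [0,0,0.15]
    - [0,0,0]
    - [0,0,0]
  turn:
    - [0,0,0]
    - [0,0,0]
    - [0,0,0]
    - [0,0,0]
    - [0,0,0]

```text
time_s: 27.8
tcp_pos: [0.3722, -0.1471, 0.1097]
tcp_rot: [2.46, 1.953, 0.0]
contact_force: [-0.6, -0.2, 0.3]
width: 0.0136
```

Emit:
arm_command:
  claw: [1.1,1.1,1.1,1.1,1.1]
  offset:
    - [0,0,0.1]
    - [0,0,0.05]
    - [0,0,0]
    - [0,0,0]
    - [0,0,0]
  turn:
    - [0,0,0]
    - [0,0,0]
    - [0,0,0]
    - [0,0,0]
    - [0,0,0]

```text
time_s: 28.3
tcp_pos: [0.3724, -0.1471, 0.1085]
tcp_rot: [2.46, 1.953, 0.001]
contact_force: [-0.4, -0.8, 5.7]
width: 0.0136
```

Emit:
arm_command:
  claw: [1.8,2.4,3,3.5,3.5]
  offset:
    - [0,0,0]
    - [0,0,0]
    - [0,0,0]
    - [0,0,0]
    - [0,0,-0.3]
  turn:
    - [0,0,0]
    - [0,0,0]
    - [0,0,0]
    - [0,0,0]
    - [0,0,0]

```text
time_s: 28.8
tcp_pos: [0.3718, -0.1468, 0.1107]
tcp_rot: [-2.46, -1.953, 0.001]
contact_force: [-0.7, -0.0, 0.0]
width: 0.0351
```

Emit:
arm_command:
  claw: [3.5,3.5,3.5,3.5,3.5]
  offset:
    - [0,0,-1]
    - [0,0,-2]
    - [0,0,-3]
    - [0,0,-3]
    - [0,0,-2]
  turn:
    - [0,0,0]
    - [0,0,0]
    - [0,0,0]
    - [0,0,0]
    - [0,0,0]

```text
time_s: 29.3
tcp_pos: [0.3724, -0.1472, 0.2229]
tcp_rot: [2.459, 1.952, 0.001]
contact_force: [-0.1, -1.3, -0.7]
width: 0.0351
```

```bash
python3 - <<'E'
from h import *
s=state();c=capture("wrist");C=cam(c,s);im=c["image"].copy()
for X in([.3726,-.147,.06],[.3726,-.147,.01]): cv2.circle(im,tuple(int(round(x)) for x in proj(C,X)),4,(255,0,255),1)
cv2.imwrite("pics/w11.png",im[:,:,::-1])
chain([([.47,.05,.22],76.9,6),([.4787,.3102,.17],76.9,7)])
E
```

```text
start [ 0.3738 -0.1478  0.2251] ang 76.9 mm/row 36.7 deg/row 0.07
[3.58, 0.81, 0.09] [0.001, 0.0, -0.0]
[3.58, 0.81, 0.09] [0.001, 0.0, -0.0]
[3.58, 0.81, 0.09] [0.001, 0.0, -0.0]
[3.58, 0.81, 0.09] [0.001, 0.0, -0.0]
[3.58, 0.81, 0.09] [0.001, 0.0, -0.0]
[3.58, 0.81, 0.09] [0.001, 0.0, -0.0]
start [0.47 0.05 0.22] ang 76.9 mm/row 37.9 deg/row 0.0
[3.65, -0.72, 0.71] [0.0, 0.0, -0.0]
[3.65, -0.72, 0.71] [0.0, 0.0, -0.0]
[3.65, -0.72, 0.71] [0.0, 0.0, -0.0]
[3.65, -0.72, 0.71] [0.0, 0.0, -0.0]
[3.65, -0.72, 0.71] [0.0, 0.0, -0.0]
[3.65, -0.72, 0.71] [0.0, 0.0, -0.0]
[3.65, -0.72, 0.71] [0.0, 0.0, -0.0]
```

View pics/w11.png

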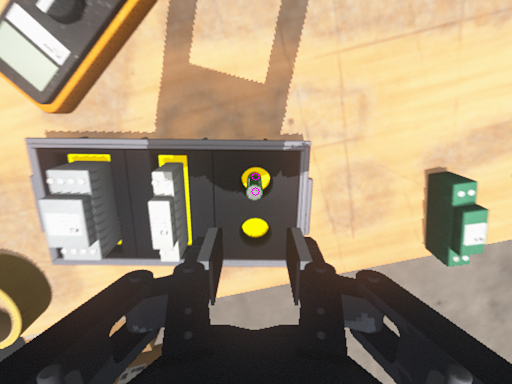

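The first cell stands in the near well (255,190), and all modules remain seated. Next, the second green cell.

Emit:
arm_command:
  claw: [4.5,4.5,4.5,4.5,4.5]
  offset:
    - [3.6,0.8,0.1]
    - [3.6,0.8,0.1]
    - [3.6,0.8,0.1]
    - [3.6,0.8,0.1]
    - [3.6,0.8,0.1]
  turn:
    - [0,0,0]
    - [0,0,0]
    - [0,0,0]
    - [0,0,0]
    - [0,0,0]

```text
time_s: 29.85
tcp_pos: [0.452, 0.0206, 0.2157]
tcp_rot: [-2.461, -1.953, 0.0]
contact_force: [0.8, -0.8, 0.5]
width: 0.0452
```

Emit:
arm_command:
  claw: [4.5,4.5,4.5,4.5,4.5]
  offset:
    - [3.6,0.8,0.1]
    - [3.65,-0.7,0.7]
    - [3.65,-0.7,0.7]
    - [3.65,-0.7,0.7]
    - [3.65,-0.7,0.7]
  turn:
    - [0,0,0]
    - [0,0,0]
    - [0,0,0]
    - [0,0,0]
    - [0,0,0]

```text
time_s: 30.35
tcp_pos: [0.4733, 0.2025, 0.1863]
tcp_rot: [-2.46, -1.953, 0.001]
contact_force: [1.6, -0.6, 0.1]
width: 0.0452
```

Emit:
arm_command:
  claw: [4.5,4.5,4.5,4.5,4.5]
  offset:
    - [3.65,-0.7,0.7]
    - [3.6,-0.7,0.7]
    - [3.5,-0.7,0.7]
    - [0,0,0]
    - [0,0,0]
  turn:
    - [0,0,0]
    - [0,0,0]
    - [0,0,0]
    - [0,0,0]
    - [0,0,0]

```text
time_s: 30.85
tcp_pos: [0.4769, 0.3109, 0.1651]
tcp_rot: [2.458, 1.956, -0.003]
contact_force: [0.0, -0.2, -0.8]
width: 0.0447
```

Emit:
arm_command:
  claw: [4.5,4.5,4.5,4.5,4.5]
  offset:
    - [0,0,0]
    - [0,0,0]
    - [0,0,0]
    - [0,0,0]
    - [0,0,0]
  turn:
    - [0,0,0]
    - [0,0,0]
    - [0,0,0]
    - [0,0,0]
    - [0,0,0]

```text
time_s: 31.35
tcp_pos: [0.4777, 0.31, 0.1662]
tcp_rot: [2.461, 1.952, 0.001]
contact_force: [-0.0, -0.4, 0.5]
width: 0.045
```

```bash
python3 - <<'E'
from h import *
s=state();c=capture("wrist");C=cam(c,s);im=c["image"]
plan([.4787,.3102,.098],76.9,5)
h=cv2.cvtColor(im,cv2.COLOR_RGB2HSV)
p=proj(C,[.4787,.3102,.05]);print(p,proj(C,[.4787,.3102,.0]))
x,y=np.int32(p.round());m=np.zeros(h.shape[:2],bool);m[y-45:y+25,x-30:x+30]=1
w=m&(h[...,1]<70)&(h[...,2]>140); g=m&(h[...,0]>40)&(h[...,0]<85)&(h[...,1]>80)
for n,k in(("white",w),("green",g)):
    for b in blobs(k,15): print(n,b.mean(0).round(1),b.min(0),b.max(0),ray(C,b.mean(0),.05).round(4))
E
```

```text
start [0.4777 0.3101 0.1661] ang 76.86 mm/row 13.6 deg/row 0.01
[0.01, 0.02, 1.36] [0.0, -0.0, -0.0]
[0.01, 0.02, 1.36] [0.0, -0.0, -0.0]
[0.01, 0.02, 1.36] [0.0, -0.0, -0.0]
[0.01, 0.02, 1.36] [0.0, -0.0, -0.0]
[0.01, 0.02, 1.36] [0.0, -0.0, -0.0]
[255.45585449 211.65927874] [255.20127995 190.87770036]
white [263.1 230. ] [239. 223.] [284. 236.] [[0.4938 0.3124 0.05  ]]
white [255.4 211.9] [247. 204.] [263. 219.] [[0.4789 0.3101 0.05  ]]
```

Cell top measured at (255.4,211.9) against a prediction of (255.5,211.7). Descend.

Emit:
arm_command:
  claw: [4.5,4.5,4.5,4.5,4.5]
  offset:
    - [0,0.1,1.6]
    - [0,0,1.6]
    - [0,0,1.6]
    - [0,0,1.2]
    - [0,0,0.8]
  turn:
    - [0,0,0]
    - [0,0,0]
    - [0,0,0]
    - [0,0,0]
    - [0,0,0]

```text
time_s: 31.9
tcp_pos: [0.4783, 0.3101, 0.0969]
tcp_rot: [-2.46, -1.953, 0.002]
contact_force: [-0.7, 0.4, -0.4]
width: 0.045
```

Emit:
arm_command:
  claw: [4.5,1.1,1.1,1.1,1.1]
  offset:
    - [0,0,0]
    - [0,0,0]
    - [0,0,0]
    - [0,0,0]
    - [0,0,0]
  turn:
    - [0,0,0]
    - [0,0,0]
    - [0,0,0]
    - [0,0,0]
    - [0,0,0]

```text
time_s: 32.4
tcp_pos: [0.479, 0.3105, 0.0986]
tcp_rot: [2.46, 1.953, 0.003]
contact_force: [-0.7, -0.7, 2.0]
width: 0.0138
```

Emit:
arm_command:
  claw: [1.1,1.1,1.1,1.1,1.1]
  offset:
    - [0,0,0]
    - [0,0,0]
    - [0,0,0]
    - [0,0,0]
    - [0,0,0]
  turn:
    - [0,0,0]
    - [0,0,0]
    - [0,0,0]
    - [0,0,0]
    - [0,0,0]

```text
time_s: 32.9
tcp_pos: [0.4791, 0.3106, 0.0986]
tcp_rot: [2.46, 1.953, 0.002]
contact_force: [0.3, -0.0, 5.2]
width: 0.0138
```

Emit:
arm_command:
  claw: [1.1,1.1,1.1,1.1,1.1]
  offset:
    - [0,0,-1]
    - [0,0,-1.8]
    - [0,0,-2.4]
    - [0,0,-2.4]
    - [0,0,-2.2]
  turn:
    - [0,0,0]
    - [0,0,0]
    - [0,0,0]
    - [0,0,0]
    - [0,0,0]

```text
time_s: 33.4
tcp_pos: [0.4782, 0.3101, 0.1971]
tcp_rot: [-2.46, -1.953, 0.001]
contact_force: [0.5, 0.1, 0.6]
width: 0.0133
```

```bash
python3 - <<'E'
from h import *
chain([([.48,.05,.2],76.9,7),([.4232,-.1578,.18],76.9,6)])
E
```

```text
start [0.4782 0.3101 0.1971] ang 76.89 mm/row 37.2 deg/row 0.01
[-3.61, 0.87, -0.04] [-0.0, 0.0, -0.0]
[-3.61, 0.87, -0.04] [-0.0, 0.0, -0.0]
[-3.61, 0.87, -0.04] [-0.0, 0.0, -0.0]
[-3.61, 0.87, -0.04] [-0.0, 0.0, -0.0]
[-3.61, 0.87, -0.04] [-0.0, 0.0, -0.0]
[-3.61, 0.87, -0.04] [-0.0, 0.0, -0.0]
[-3.61, 0.87, -0.04] [-0.0, 0.0, -0.0]
start [0.48 0.05 0.2 ] ang 76.9 mm/row 36.1 deg/row 0.0
[-3.59, -0.14, 0.33] [0.0, 0.0, -0.0]
[-3.59, -0.14, 0.33] [0.0, 0.0, -0.0]
[-3.59, -0.14, 0.33] [0.0, 0.0, -0.0]
[-3.59, -0.14, 0.33] [0.0, 0.0, -0.0]
[-3.59, -0.14, 0.33] [0.0, 0.0, -0.0]
[-3.59, -0.14, 0.33] [0.0, 0.0, -0.0]
```

Emit:
arm_command:
  claw: [1.1,1.1,1.1,1.1,1.1]
  offset:
    - [-3.6,0.85,0]
    - [-3.6,0.85,0]
    - [-3.6,0.85,0]
    - [-3.6,0.85,0]
    - [-3.6,0.9,0]
  turn:
    - [0,0,0]
    - [0,0,0]
    - [0,0,0]
    - [0,0,0]
    - [0,0,0]

```text
time_s: 33.9
tcp_pos: [0.4789, 0.1238, 0.1962]
tcp_rot: [-2.46, -1.954, 0.001]
contact_force: [0.8, -0.8, -0.3]
width: 0.0133
```

Emit:
arm_command:
  claw: [1.1,1.1,1.1,1.1,1.1]
  offset:
    - [-3.6,0.9,0]
    - [-3.6,0.9,0]
    - [-3.6,-0.15,0.3]
    - [-3.6,-0.15,0.3]
    - [-3.6,-0.15,0.3]
  turn:
    - [0,0,0]
    - [0,0,0]
    - [0,0,0]
    - [0,0,0]
    - [0,0,0]

```text
time_s: 34.4
tcp_pos: [0.4511, -0.0544, 0.187]
tcp_rot: [-2.46, -1.953, 0.0]
contact_force: [0.2, 0.9, 0.3]
width: 0.0136
```

Emit:
arm_command:
  claw: [1.1,1.1,1.1,1.1,1.1]
  offset:
    - [-3.6,-0.15,0.3]
    - [-3.6,-0.15,0.3]
    - [-3.5,-0.15,0.3]
    - [0,0,0]
    - [0,0,0]
  turn:
    - [0,0,0]
    - [0,0,0]
    - [0,0,0]
    - [0,0,0]
    - [0,0,0]

```text
time_s: 34.9
tcp_pos: [0.4228, -0.1568, 0.178]
tcp_rot: [-2.462, -1.95, 0.0]
contact_force: [0.4, -0.0, 0.1]
width: 0.0139
```

Emit:
arm_command:
  claw: [1.1,1.1,1.1,1.1,1.1]
  offset:
    - [0,0,0]
    - [0,0,0]
    - [0,0,0]
    - [0,0,0]
    - [0,0,0]
  turn:
    - [0,0,0]
    - [0,0,0]
    - [0,0,0]
    - [0,0,0]
    - [0,0,0]

```text
time_s: 35.4
tcp_pos: [0.4234, -0.1558, 0.1779]
tcp_rot: [-2.459, -1.955, -0.0]
contact_force: [-0.8, -0.1, -0.3]
width: 0.0138
```

```bash
python3 - <<'E'
from h import *
s=state();c=capture("wrist");C=cam(c,s);im=c["image"]
plan([.4232,-.1578,.12],76.9,4)
h=cv2.cvtColor(im,cv2.COLOR_RGB2HSV)
yel=(h[...,0]>25)&(h[...,0]<36)&(h[...,1]>120)&(h[...,2]>110)
for b in blobs(yel,15): print("yel",b.mean(0).round(),b.min(0),b.max(0),rect(C,b,.010))
p=s["tcp_pos"];print("cell top/bottom expected px",proj(C,p-[0,0,.0486]).round(),proj(C,p-[0,0,.0986]).round(),"well rim",proj(C,[.4232,-.1578,.03]).round())
E
```

```text
start [ 0.4234 -0.156   0.1779] ang 76.94 mm/row 14.5 deg/row 0.01
[-0.05, 0.01, 1.45] [-0.0, -0.0, 0.0]
[-0.05, 0.01, 1.45] [-0.0, -0.0, 0.0]
[-0.05, 0.01, 1.45] [-0.0, -0.0, 0.0]
[-0.05, 0.01, 1.45] [-0.0, -0.0, 0.0]
yel [251. 192.] [236. 181.] [266. 204.] (array([ 425.6, -159.8]), array([26.5, 21.3]), 77.0)
yel [170. 198.] [168. 180.] [173. 214.] (array([ 413.6, -231. ]), array([31.8,  3.5]), -13.9)
yel [252. 127.] [236. 113.] [268. 144.] (array([ 371.4, -146. ]), array([27.4, 24.3]), 68.5)
yel [158. 126.] [130.  96.] [168. 175.] (array([ 359.2, -230.9]), array([64.9, 26.8]), -13.8)
yel [ 42. 100.] [16. 94.] [ 67. 107.] (array([ 312., -306.]), array([40.3, 10. ]), 77.0)
cell top/bottom expected px [255. 261.] [255. 220.] well rim [252. 197.]
```

Emit:
arm_command:
  claw: [1.1,1.1,1.1,1.1,1.1]
  offset:
    - [-0.25,0.05,1.0]
    - [0,0,1.5]
    - [0,0,1.5]
    - [0,0,1.2]
    - [0,0,0.8]
  turn:
    - [0,0,0]
    - [0,0,0]
    - [0,0,0]
    - [0,0,0]
    - [0,0,0]

```text
time_s: 35.95
tcp_pos: [0.4226, -0.1588, 0.1165]
tcp_rot: [-2.459, -1.952, 0.001]
contact_force: [-0.2, 0.8, -0.9]
width: 0.0136
```

Emit:
arm_command:
  claw: [1.1,1.1,1.1,1.1,1.1]
  offset:
    - [0,0,0.4]
    - [0,0,0.3]
    - [0,0,0.15]
    - [0,0,0]
    - [0,0,0]
  turn:
    - [0,0,0]
    - [0,0,0]
    - [0,0,0]
    - [0,0,0]
    - [0,0,0]

```text
time_s: 36.45
tcp_pos: [0.4235, -0.159, 0.1098]
tcp_rot: [2.46, 1.953, 0.001]
contact_force: [-0.1, 0.6, -0.4]
width: 0.0135
```

Emit:
arm_command:
  claw: [1.1,1.1,1.1,1.1,1.1]
  offset:
    - [0,0,0.1]
    - [0,0,0.05]
    - [0,0,0]
    - [0,0,0]
    - [0,0,0]
  turn:
    - [0,0,0]
    - [0,0,0]
    - [0,0,0]
    - [0,0,0]
    - [0,0,0]

```text
time_s: 36.95
tcp_pos: [0.4236, -0.159, 0.1086]
tcp_rot: [2.459, 1.953, 0.001]
contact_force: [0.2, 0.7, 5.0]
width: 0.0136
```

Contact is at the expected height. Release and retreat.

Emit:
arm_command:
  claw: [1.8,2.4,3,3.5,3.5]
  offset:
    - [0,0,0]
    - [0,0,0]
    - [0,0,0]
    - [0,0,0]
    - [0,0,-0.3]
  turn:
    - [0,0,0]
    - [0,0,0]
    - [0,0,0]
    - [0,0,0]
    - [0,0,0]

```text
time_s: 37.45
tcp_pos: [0.4229, -0.1587, 0.1106]
tcp_rot: [-2.46, -1.953, 0.001]
contact_force: [-0.1, 1.3, 0.3]
width: 0.035
```

Emit:
arm_command:
  claw: [3.5,3.5,3.5,3.5,3.5]
  offset:
    - [0,0,-1]
    - [0,0,-2]
    - [0,0,-3]
    - [0,0,-4]
    - [0,0,-4]
  turn:
    - [0,0,0]
    - [0,0,0]
    - [0,0,0]
    - [0,0,0]
    - [0,0,0]

```text
time_s: 37.95
tcp_pos: [0.4226, -0.1586, 0.2528]
tcp_rot: [-2.46, -1.953, 0.0]
contact_force: [0.6, -0.4, -0.3]
width: 0.035
```

Emit:
arm_command:
  claw: [3.5,3.5,3.5,3.5,3.5]
  offset:
    - [2,0,-4]
    - [3,0,-2]
    - [3,0,0]
    - [2,0,0]
    - [0,0,0]
  turn:
    - [0,0,0]
    - [0,0,0]
    - [0,0,0]
    - [0,0,0]
    - [0,0,0]

```text
time_s: 38.45
tcp_pos: [0.4459, -0.0596, 0.312]
tcp_rot: [2.457, 1.957, 0.002]
contact_force: [-0.8, -0.4, 0.3]
width: 0.035
```

```bash
python3 - <<'E'
from h import *
s=state();print(s["tcp_pos"]);a=capture("wrist")["image"];b=capture("scene")["image"]
cv2.imwrite("pics/w12.png",np.vstack([cv2.resize(a[40:230,:],(760,282)),cv2.resize(b[140:320,130:350],(760,318))[:, :]])[:,:,::-1])
E
```

```text
[ 0.44588065 -0.05955307  0.3120193 ]
```

View pics/w12.png

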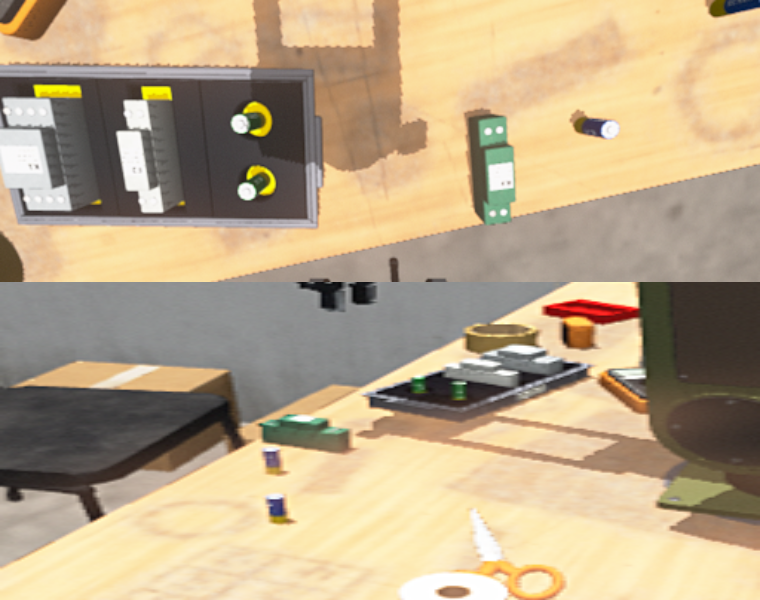

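Both views agree. The four parts stand in the right pockets, with the cells at (245,122) and (252,188). The green module and both blue cells stand untouched.

```bash
python3 -c "
from cell import hand_in
print(hand_in())"
```

```text
the job is handed in; nothing more can be done
None
```

The kit tray is filled and handed in at about 38.5 s of the 115 s allowed. I placed the wide grey module, then the narrow grey one, then one green cell in each well.

- **Seating:** Each part met its pocket floor at the expected height, with the tool about 10 mm above its height when it picked the part up. The contact force was 5 to 15 N.
- **Final check:** The last wrist and scene pictures show all four parts upright in the right pockets. The green module and both blue cells are still standing where they were, and the gripper is clear of everything.
- **Disagreements:** The closed gripper read 0.6 to 1.7 mm narrower than the parts' nominal sizes. Pocket positions from different views differed by up to about 4 mm, inside the 7 mm clearance each way. Neither affected the result.
- **Picture budget:** I viewed 15 pictures, one more than the 14 budgeted.

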